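# Swap the shaker at the back of the caddy

### The job

The sugar shaker in the back pocket of the wooden caddy needs refilling: lift the bottle and the tin that stand in front of it out onto the cork mat, then stand the shaker on the round steel tray. Put the small honey jar into the empty back pocket while the bottle and tin still wait on the mat, then return the bottle and the tin each to the pocket it came from. Everything must end upright, and knock nothing over; leave the bell and the price card where they are.

Things in the scene. Friction and masses are not known exactly. Their poses are not given: they have to be found in the camera images.
- caddy: Low dark wooden caddy, fixed, 202 x 70 mm, 26 mm high: three open square pockets in a row along its x. Origin: centre of its underside; +x points to the back end, away from the robot (a brass plate marks the front end). Pocket centres at x = -66 (front), 0 (middle), +66 mm (back), y = 0; each 62 x 62 mm inside, floor 6 mm above the counter. Walls 4 mm thick, 26 mm high, 20 mm between pockets
- mat: Cork mat lying on the counter, fixed, 84 mm (its x) by 190 mm (its y), 4 mm thick: the side area, with room for two things side by side along its y. Origin: centre of its underside
- tray: Round steel tray on the counter, fixed, 120 mm across, inner floor 3 mm above the counter and about 107 mm across, rim 9 mm high. Origin: centre of its underside
- shaker: Sugar shaker, round, upright, 90 mm high, 44 mm across up to 66 mm (grip it there), then a domed grey cap 34 mm across; 0.1 kg. Stands in the back pocket of the caddy at the start. Origin: centre of its underside, z up
- bottle: Amber glass bottle with a pale label and a black cap, upright, 115 mm high; 52 mm across up to 84 mm (grip it there), then a shoulder, from 99 mm up a narrow neck, cap 30 mm across; about 0.25 kg. Stands in the front or the middle pocket at the start. Origin: centre of its underside, z up
- tin: Plain steel tin, a round can 52 mm across and 120 mm high (straight up to 105 mm); about 0.2 kg. Stands in the front or the middle pocket at the start, whichever the bottle does not. Origin: centre of its underside, z up
- jar: Small squat amber glass honey jar with a pale label and a brass screw cap, 85 mm high, 50 mm across up to 60 mm (grip it there), cap 46 mm across; about 0.2 kg. Stands by itself on the open counter at the start. Origin: centre of its underside, z up
- bell: Brass counter bell on a black foot, 84 mm across, 61 mm high, loose, the one nearest the caddy: a bystander, to be left alone. Origin: centre of its underside
- card: Price card in a small wooden block, 28 x 100 mm, 70 mm high, loose, the one nearest the caddy in front of the till: a bystander, to be left alone. Origin: centre of its underside
Not all that is in view belongs to the job. What is shaped like the jar but red is not meant.

How it is judged:
By the outcome, as a careful person would: the job done as asked, in the order asked, and still so for the second after the job is handed in, with the robot touching nothing.
It also fails if it takes over 131 s, if anything falls off the work surface, if the arm or the gripper's body presses on something with over 40 N, if the wrist force passes 120 N, or if a joint passes its speed limit or range.

### The arm

A 6-joint arm with a two-finger parallel gripper is mounted at the origin on a cart in front of the work surface, level with it; the furniture and walls round the work are solid. World frame = base frame: x ahead of the robot, y to its left, z up, the work surface at z = 0. Lengths are in m, angles in rad, forces in N, time in s.
With the tool pointing down it reaches from about 0.4 to 0.825 m from the base axis. Payload 7 kg.
Tool frame: the origin (TCP) lies where the fingers leave the gripper's body, on its centre line; the fingertips stand 66 mm ahead of it and the grasp point (between the pads) lies 47 mm ahead of it; x points along the fingers, y is the direction in which the jaws open and shut, and the axes are right-handed (so a half turn about x gives the same grasp; the last joint's range is limited). The gripper opens to 88 mm and grips with 3 to 60 N. Pads are 19 mm wide; open, the fingers measure 130 mm over their backs; the gripper's body (78 mm by 193 mm) begins 47 mm behind the grasp point.
Start: joints at [1.392, 0.359, 0.012, 0, -1.224, -0.288], TCP at [0.304, 0.603, 0.292] pointing down, gripper open.
Joint ranges: [-3.07, 3.07], [-1.43, 2.12], [-1.02, 1.25], [-3.03, 1.67], [-3.05, -0], [-3.03, 3.03]. Speed limits (rad/s): [2.39, 2.39, 3.01, 3.14, 3.14, 3.14].

### API

Orientations are given as a unit quaternion [x, y, z, w].
In Python, from station import status, capture, camera_model, robot gives the robot as it stands.
- The arm moves only by the tool carry_out, never from a script. Its argument "commands" is a list that holds one entry, the list of rows, each a list of 7 numbers: the shift along the tool's x, y, z normalised to -1 to 1, where 1 is 0.1 m, then the turn, a rotation vector about the tool's x, y, z normalised to -1 to 1, where 1 is 180 degrees, then the opening, from -1 (shut) to 1 (fully open). A call has 1 to 12 rows; each row is the pose to reach, as a shift and turn from the pose measured when the call began, along the tool's axes at that moment, turning the shorter way round; what a row does not reach only later rows make up. A row lasts 1/10 s, in which the tool goes at most 50 mm and 8.59 degrees, less where a joint would pass 70% of its speed; a pose out of reach is approached as far as the arm can. A call with a number of a shift or a turn outside -1 to 1 is refused whole. A call with a gripper value outside its range is refused whole. The fingers move at their own pace and stop on an object; "grip_force" is the grip in N (left out, the last holds). Time passes only in rows, so rows that repeat a pose let the fingers close. It gives the time, the measured TCP pose, the force and the opening at its end, in the units of the state.
- status.state(): the state, without advancing time (a new reading comes with each control period).
- capture(name): name is "scene" or "top" or "wrist"; returns the picture (480x640x3 uint8, blue, green, red); there is no depth.
- camera_model(name): a dict with "K" (3x3 intrinsics, pixels), "dist" ([k1, k2, p1, p2, k3] as OpenCV has them; the pictures are not rectified), "world_from_camera" (4x4, takes a point from camera to world coordinates); the wrist camera has in their place "mount" (4x4, takes a point from camera to tool coordinates, whose origin is the TCP and whose axes are the tool frame's). Camera axes: x right, y down, z forward; pixel columns grow to the right and rows downward; lengths in m; the calibration is good to about 2 mm. A picture is of the moment at which its call begins: read the wrist's pose just before it. camera_model takes no time and is no camera call.
- robot.close_job(): hands the job in, once; it reports no verdict.
The state is a dict: "time_s": time; "joint_positions": joint angles; "qd": joint speeds; "effort": joint torques, N m; "eef_pos": TCP position; "eef_rot": TCP orientation; "wrist_force": force on the tool from outside, world axes, zero at the start; "moment": the same for the moment, N m; "width": finger opening in m.
Only numpy, scipy, OpenCV 4.12 (cv2) and the standard library are available. Lean on these libraries where they do the work, as an engineer would, in place of code of your own. Each camera call takes 0.05 s, during which the arm holds its last target.

## Working session

There is one attempt and no reset: what is moved stays moved. The work goes in short steps, Python scripts to look and compute and a tool call to move; the robot and the scene stay as the last step left them, time stands still between calls to the robot, and variables do not carry over. Pictures are saved under pics/ and viewed, and the job is handed in when it is done.

Besides the shell and the picture viewer there is one more tool, called after "Request:" by a JSON object that holds its "name" and its "arguments". carry_out: Moves the arm, as the interface text tells. Its arguments: {"type":"object","properties":{"commands":{"type":"array","items":{"type":"array","items":{"type":"array","items":{"type":"number"}}}},"grip_force":{"type":"number"}},"required":["commands"]}

```bash
ls; mkdir -p pics
python3 - <<'E'
from station import status, capture, camera_model
import cv2,numpy as np
print(status.state())
for n in ["scene","top","wrist"]:
    im=capture(n); cv2.imwrite(f"pics/{n}0.png",im); m=camera_model(n); print(n,{k:np.round(v,4).tolist() for k,v in m.items()})
E
```

```text
pics
{'time_s': 0.0, 'joint_positions': array([ 1.39209098e+00,  3.59392841e-01,  1.10809259e-02, -3.26426692e-04,
       -1.22409957e+00, -2.88095053e-01]), 'qd': array([-0.0008704 ,  0.00209678, -0.00054838, -0.00018876,  0.00130499,
       -0.00109295]), 'effort': array([-1.87743390e-03, -5.82716596e+01,  2.93065274e+01,  6.99745461e+00,
        6.86368949e-03, -1.67727899e-04]), 'eef_pos': array([0.30362726, 0.60244386, 0.29123262]), 'eef_rot': array([-0.68784755,  0.16415881,  0.68800181,  0.16300657]), 'wrist_force': array([0.29610314, 0.35115048, 0.01595395]), 'moment': array([-0.00848614,  0.03619389,  0.03355484]), 'width': 0.0871914693950056}
scene {'K': [[495.0171, 0.0, 308.9619], [0.0, 495.0171, 239.356], [0.0, 0.0, 1.0]], 'dist': [-0.1183, 0.0, 0.0, 0.0, 0.0], 'world_from_camera': [[0.7257, -0.3736, 0.5778, -0.0673], [-0.6878, -0.3716, 0.6235, -0.7319], [-0.0182, -0.8499, -0.5267, 0.6619], [0.0, 0.0, 0.0, 1.0]]}
top {'K': [[459.6797, 0.0, 315.5008], [0.0, 459.6797, 237.9197], [0.0, 0.0, 1.0]], 'dist': [0.0263, 0.0, 0.0, 0.0, 0.0], 'world_from_camera': [[0.024, -0.9846, 0.1732, 0.4574], [-0.9994, -0.0191, 0.0299, -0.0089], [-0.0261, -0.1738, -0.9844, 0.8875], [0.0, 0.0, 0.0, 1.0]]}
wrist {'K': [[388.9317, 0.0, 325.1843], [0.0, 388.9317, 244.2003], [0.0, 0.0, 1.0]], 'dist': [0.0063, 0.0, 0.0, 0.0, 0.0], 'mount': [[0.0, -0.2996, 0.9541, -0.0921], [1.0, 0.0005, 0.0001, -0.0004], [-0.0005, 0.9541, 0.2996, -0.0818], [0.0, 0.0, 0.0, 1.0]]}
```

View pics/scene0.png

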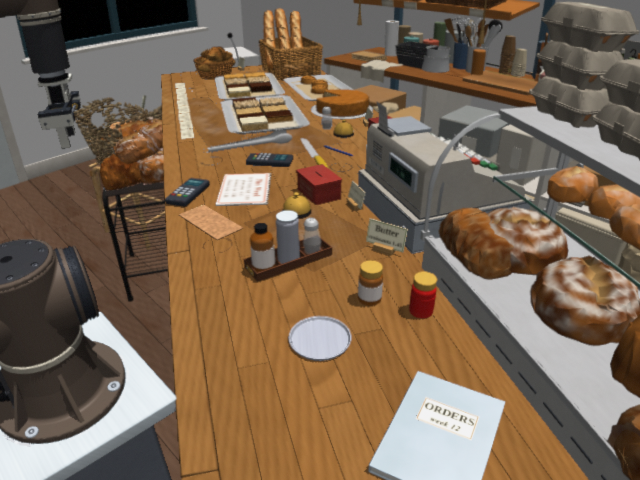

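View pics/top0.png

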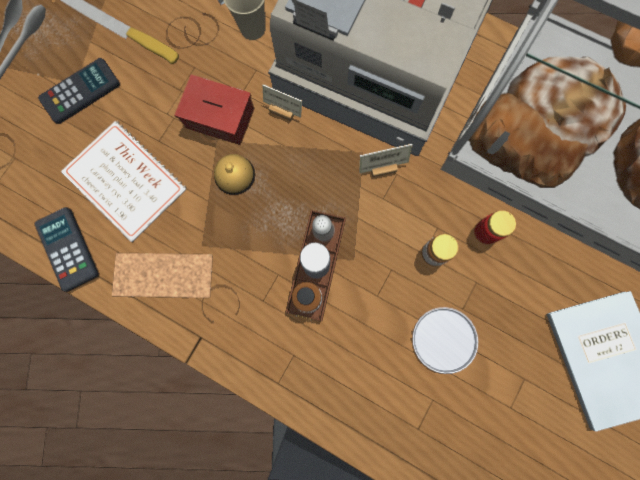

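View pics/wrist0.png

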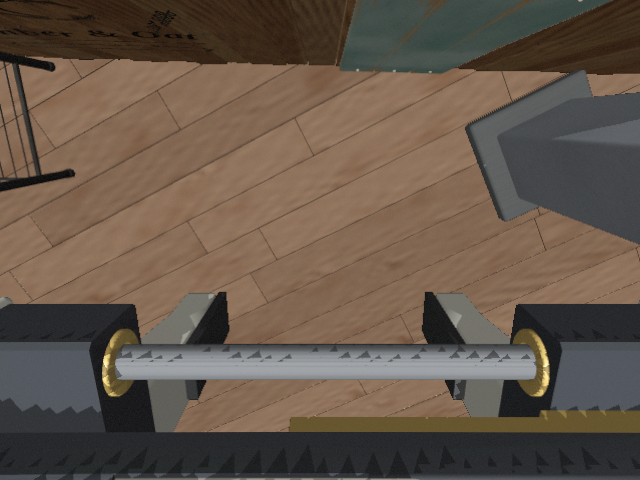

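The images show the caddy in the top view near (317,265): bottle in front (306,297), tin in the middle (315,260), shaker at the back (322,227). The mat is at (162,275) and the tray at (445,340). Two things could be taken for the jar: the amber one with a pale label at (438,250) in top / (371,283) in scene, and the red one at (495,228) / (423,296). The bell is at (234,173) and the card at (385,160).

```bash
cat > h.py <<'E'
import numpy as np, cv2
from station import status, capture, camera_model
from scipy.spatial.transform import Rotation as R
def ray(n,uv,st=None):
    m=camera_model(n); p=cv2.undistortPoints(np.array([[uv]],float),np.array(m['K']),np.array(m['dist']))[0,0]
    if n=='wrist':
        T=np.eye(4);T[:3,:3]=R.from_quat(st['eef_rot']).as_matrix();T[:3,3]=st['eef_pos'];T=T@np.array(m['mount'])
    else: T=np.array(m['world_from_camera'])
    return T[:3,3],T[:3,:3]@np.array([p[0],p[1],1])
def onz(n,uv,z,st=None):
    o,d=ray(n,uv,st); return (o+d*(z-o[2])/d[2])
def blob(mask,box):
    x0,y0,x1,y1=box; s=np.zeros_like(mask); s[y0:y1,x0:x1]=mask[y0:y1,x0:x1]
    c,_=cv2.findContours(s,cv2.RETR_EXTERNAL,cv2.CHAIN_APPROX_NONE)
    return max(c,key=cv2.contourArea)
def proj(n,P,st=None):
    m=camera_model(n)
    T=np.array(m['world_from_camera']); C=np.linalg.inv(T)
    return cv2.projectPoints(np.array([P],float),cv2.Rodrigues(C[:3,:3])[0],C[:3,3],np.array(m['K']),np.array(m['dist']))[0][0,0]
E
python3 - <<'E'
import cv2,numpy as np
t=cv2.imread('pics/top0.png'); s=cv2.imread('pics/scene0.png')
a=cv2.resize(t[190:350,270:430],(480,480),interpolation=cv2.INTER_CUBIC)   # x3
b=cv2.resize(t[200:280,400:520],(480,320),interpolation=cv2.INTER_CUBIC)
c=cv2.resize(s[200:290,230:350],(480,360),interpolation=cv2.INTER_CUBIC)
d=cv2.resize(s[250:330,340:450],(440,320),interpolation=cv2.INTER_CUBIC)
cv2.imwrite('pics/cropA.png',a);cv2.imwrite('pics/cropC.png',c)
e=np.zeros((320,480,3),np.uint8);e[:,:440]=d
cv2.imwrite('pics/cropBD.png',np.vstack([b,e])[:600])
E
```

```text
(no output)
```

View pics/cropA.png

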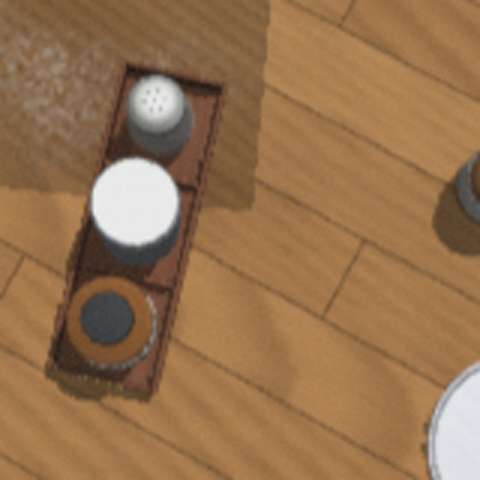

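View pics/cropBD.png

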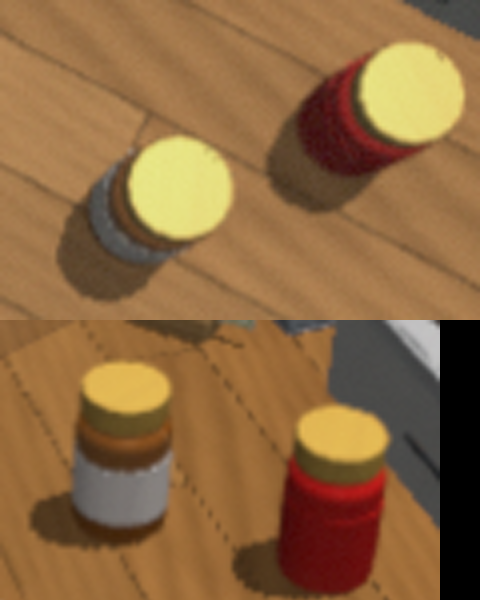

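View pics/cropC.png

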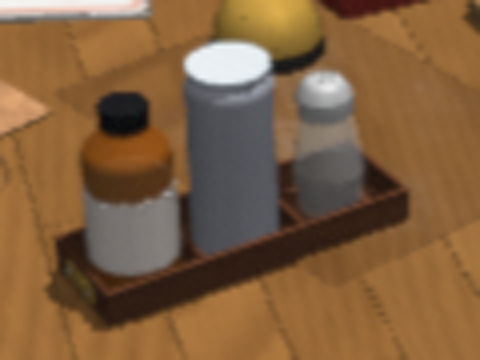

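The crops confirm the choice. The jar with the amber glass and pale label is at top (445,247), cap centre, and the other one is red. The brass plate is at the bottle's end, so the bottle is in front, the tin in the middle and the shaker at the back. Next I'll measure.

```bash
cat > meas.py <<'E'
from h import *
t=cv2.imread('pics/top0.png'); hsv=cv2.cvtColor(t,cv2.COLOR_BGR2HSV); H,S,V=cv2.split(hsv)
def circ(name,mask,box,z):
    c=blob(mask.astype(np.uint8)*255,box); (e,ax,ang)=cv2.fitEllipse(c)
    p=onz('top',e,z); q=onz('top',(e[0]+ax[0]/2,e[1]),z);
    print(name,np.round(e,1),'axes',np.round(ax,1),'pos',np.round(p,4),'diam',round(2*np.linalg.norm(q-p),4),'area',cv2.contourArea(c)); return p
circ('tin top',(V>190)&(S<40),(290,235,340,285),.126)
circ('bottle cap',(V<80),(292,285,320,312),.121)
circ('shaker cap',(V>110)&(S<40),(310,212,335,238),.09)
circ('jar cap',(H>20)&(H<35)&(V>180)&(S>100),(420,230,462,275),.085)
circ('redjar cap',(H>20)&(H<35)&(V>180)&(S>100),(475,205,520,250),.085)
circ('tray',(S<60)&(V>120),(400,300,490,380),.008)
# mat
m=((H>8)&(H<16)&(V>140)&(S>60)).astype(np.uint8)*255
E
python3 meas.py
python3 - <<'E'
import cv2,numpy as np
t=cv2.imread('pics/top0.png');hsv=cv2.cvtColor(t,cv2.COLOR_BGR2HSV)
for p in [(162,275),(130,265),(200,290),(162,240),(220,290),(150,310)]: print(p,hsv[p[1]-2:p[1]+3,p[0]-2:p[0]+3].reshape(-1,3).mean(0))
a=cv2.resize(t[235:315,95:230],(810,480),interpolation=cv2.INTER_CUBIC);cv2.imwrite('pics/cropM.png',a[:,:800])
E
```

```text
tin top [314.4 256.7] axes [27.2 27.5] pos [0.5595 0.0153 0.126 ] diam 0.0454 area 586.0
bottle cap [305.2 295.9] axes [16.1 16.9] pos [0.4945 0.0291 0.121 ] diam 0.0267 area 212.5
shaker cap [321.8 223.8] axes [17.2 18.1] pos [0.6233 0.0047 0.09  ] diam 0.0304 area 242.0
jar cap [444.8 246.3] axes [24.1 25.3] pos [ 0.588  -0.2114  0.085 ] diam 0.0416 area 475.5
redjar cap [502.5 222.6] axes [23.2 25.2] pos [ 0.6324 -0.3126  0.085 ] diam 0.0399 area 457.0
tray [444.9 340.2] axes [63.8 67.2] pos [ 0.4247 -0.2264  0.008 ] diam 0.1164 area 3366.5
(162, 275) [ 14.24 107.28 211.52]
(130, 265) [ 14.12 107.56 201.24]
(200, 290) [ 14.16 107.04 204.56]
(162, 240) [ 15.12 137.68 153.84]
(220, 290) [ 15.08 136.24 165.8 ]
(150, 310) [ 15.44 135.96 155.4 ]
```

View pics/cropM.png

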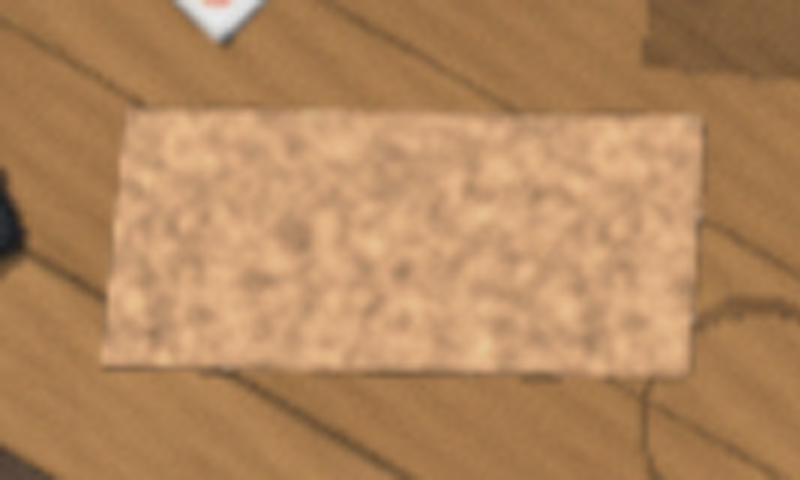

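```bash
cat > m2.py <<'E'
from h import *
c=[(116.2,253.3),(212.3,254.2),(209.7,297.5),(112.2,296)]
P=np.array([onz('top',u,.004) for u in c]); print('mat',np.round(P,4).tolist(),'ctr',P.mean(0).round(4),'edges',[round(np.linalg.norm(P[i]-P[(i+1)%4]),4) for i in range(4)])
c=[(312.3,211.7),(344.3,219),(321,321),(286,313)]
P=np.array([onz('top',u,.026) for u in c]); print('caddy',np.round(P,4).tolist(),'ctr',P.mean(0).round(4),'edges',[round(np.linalg.norm(P[i]-P[(i+1)%4]),4) for i in range(4)])
s=cv2.imread('pics/scene0.png'); hsv=cv2.cvtColor(s,cv2.COLOR_BGR2HSV);H,S,V=cv2.split(hsv)
def tri(u1,u2):
    o1,d1=ray('top',u1);o2,d2=ray('scene',u2); d1/=np.linalg.norm(d1);d2/=np.linalg.norm(d2)
    A=np.stack([d1,-d2],1); x=np.linalg.lstsq(A,o2-o1,rcond=None)[0]; a=o1+d1*x[0];b=o2+d2*x[1]
    return np.round((a+b)/2,4),round(np.linalg.norm(a-b),4)
def el(mask,box):
    c=blob(mask.astype(np.uint8)*255,box); e=cv2.fitEllipse(c); return e
e=el((V>165)&(S<45),(270,205,302,230)); print('tin',e, tri((314.4,256.7),e[0]))
e=el((H>18)&(H<30)&(S>140)&(V>195),(355,255,390,285)); print('jar',e, tri((444.8,246.3),e[0]))
e=el((V>150)&(S<60),(280,310,360,365)); print('tray',e, onz('scene',e[0],.006),tri((444.9,340.2),e[0]))
E
python3 m2.py
```

```text
mat [[0.5748, 0.4066, 0.004], [0.5767, 0.2183, 0.004], [0.493, 0.2179, 0.004], [0.492, 0.4059, 0.004]] ctr [0.5341 0.3122 0.004 ] edges [np.float64(0.1883), np.float64(0.0837), np.float64(0.1879), np.float64(0.0828)]
caddy [[0.6601, 0.0246, 0.026], [0.6468, -0.037, 0.026], [0.4538, 0.0034, 0.026], [0.4668, 0.0685, 0.026]] ctr [0.5569 0.0149 0.026 ] edges [np.float64(0.063), np.float64(0.1972), np.float64(0.0664), np.float64(0.1982)]
tin ((286.3943786621094, 215.35882568359375), (9.749792098999023, 20.78806495666504), 88.1233901977539) (array([0.5592, 0.0159, 0.1231]), np.float64(0.0017))
jar ((371.1756896972656, 266.2815856933594), (11.259315490722656, 20.630464553833008), 94.4977035522461) (array([ 0.5878, -0.2114,  0.082 ]), np.float64(0.002))
tray ((319.58819580078125, 337.00177001953125), (42.25889587402344, 61.73055648803711), 89.99481201171875) [ 0.42252096 -0.22729264  0.006     ] (array([ 0.424 , -0.2267,  0.0048]), np.float64(0.0014))
```

```bash
cat >> h.py <<'E'
def go(pos,jawdeg,st=None):
    """shift (0.1 m units, tool axes) and turn (180deg units) to TCP pos, pointing down, jaws along world angle jawdeg"""
    st=st or status.state(); Rm=R.from_quat(st['eef_rot']).as_matrix(); d=Rm.T@(np.array(pos)-st['eef_pos'])/.1
    x=np.array([0,0,-1.]); a=np.radians(jawdeg)
    best=None
    for s in (1,-1):
        y=s*np.array([np.cos(a),np.sin(a),0]); T=np.stack([x,y,np.cross(x,y)],1)
        r=R.from_matrix(Rm.T@T).as_rotvec()/np.pi
        if best is None or np.linalg.norm(r)<np.linalg.norm(best): best=r
    print('pos',st['eef_pos'].round(4),'jaw',round(np.degrees(np.arctan2(Rm[1,1],Rm[0,1])),1),'tilt',Rm[:,0].round(3),'t',round(st['time_s'],2),'F',st['wrist_force'].round(1),'w',round(st['width'],4),'q1,q6',st['joint_positions'][[0,5]].round(2))
    print('shift',d.round(3),'turn',best.round(3), 'axes y',Rm[:,1].round(2),'z',Rm[:,2].round(2))
E
python3 - <<'E'
from h import *
go((.5595,.0155,.25),77.7)
print('bell',onz('top',(232,178),.03),'card',onz('top',(385,170),.01), 'reader', onz('top',(60,250),.02))
E
```

```text
pos [0.3036 0.6025 0.2914] jaw -116.7 tilt [-0.    -0.001 -1.   ] t 0.15 F [-0.7  0.2  0.6] w 0.0877 q1,q6 [ 1.39 -0.29]
shift [ 0.42   4.09  -4.927] turn [-0.08  0.   -0.  ] axes y [-0.45 -0.89  0.  ] z [-0.89  0.45 -0.  ]
bell [0.72354045 0.18251808 0.03      ] card [ 0.75104138 -0.1166654   0.01      ] reader [0.57696051 0.50774136 0.02      ]
```

Request:
{"name": "carry_out", "arguments": {"commands": [[[0.08, 0.8, -0.98, -0.08, 0, 0, 1], [0.08, 0.8, -0.98, -0.08, 0, 0, 1], [0.08, 0.8, -0.98, -0.08, 0, 0, 1]]]}}

```text
time_s: 0.45
eef_pos: [0.3557, 0.484, 0.283]
eef_rot: [-0.703, 0.076, 0.703, 0.074]
wrist_force: [0.2, -0.1, 0.3]
width: 0.0875
```

Run:
```python
from h import *
go((.5595,.0155,.25),77.7)
```

```text
pos [0.3557 0.484  0.283 ] jaw -102.2 tilt [-0.001 -0.003 -1.   ] t 0.45 F [ 0.2 -0.1  0.3] w 0.0875 q1,q6 [1.26 0.1 ]
shift [ 0.34   4.148 -2.982] turn [ 0.001  0.    -0.001] axes y [-0.21 -0.98  0.  ] z [-0.98  0.21  0.  ]
```

Request:
{"name": "carry_out", "arguments": {"commands": [[[0.08, 1, -0.72, 0, 0, 0, 1], [0.08, 1, -0.72, 0, 0, 0, 1], [0.08, 1, -0.72, 0, 0, 0, 1]]]}}

```text
time_s: 0.75
eef_pos: [0.4054, 0.3678, 0.275]
eef_rot: [-0.703, 0.077, 0.704, 0.074]
wrist_force: [0.6, 1.4, 0.0]
width: 0.0877
```

Request:
{"name": "carry_out", "arguments": {"commands": [[[0.08, 1, -0.72, 0, 0, 0, 1], [0.08, 1, -0.72, 0, 0, 0, 1], [0.08, 1, -0.72, 0, 0, 0, 1]]]}}

```text
time_s: 1.05
eef_pos: [0.4548, 0.2517, 0.267]
eef_rot: [-0.702, 0.077, 0.704, 0.075]
wrist_force: [0.5, 0.1, -0.3]
width: 0.0876
```

Request:
{"name": "carry_out", "arguments": {"commands": [[[0.08, 1, -0.72, 0, 0, 0, 1], [0.08, 1, -0.72, 0, 0, 0, 1], [0.08, 1, -0.72, 0, 0, 0, 1]]]}}

```text
time_s: 1.35
eef_pos: [0.504, 0.1357, 0.2589]
eef_rot: [-0.702, 0.078, 0.704, 0.075]
wrist_force: [-0.3, -0.2, 0.3]
width: 0.0876
```

Run:
```python
from h import *
go((.5595,.0155,.25),77.7)
```

```text
pos [0.504  0.1357 0.2589] jaw -102.4 tilt [-0.003 -0.004 -1.   ] t 1.35 F [-0.3 -0.2  0.3] w 0.0876 q1,q6 [0.64 0.71]
shift [ 0.093  1.054 -0.801] turn [-0.001  0.001 -0.002] axes y [-0.22 -0.98  0.  ] z [-0.98  0.22  0.  ]
```

Request:
{"name": "carry_out", "arguments": {"commands": [[[0.09, 1, -0.8, 0, 0, 0, 1], [0.09, 1, -0.8, 0, 0, 0, 1], [0.09, 1, -0.8, 0, 0, 0, 1], [0.09, 1, -0.8, 0, 0, 0, 1]]]}}

```text
time_s: 1.75
eef_pos: [0.5613, 0.0176, 0.2493]
eef_rot: [-0.701, 0.08, 0.704, 0.076]
wrist_force: [-1.0, -0.2, -0.6]
width: 0.0878
```

Run:
```python
from h import *
go((.5595,.0155,.135),77.7)
im=capture('wrist'); cv2.imwrite('pics/w1.png',im)
```

```text
pos [0.5613 0.0176 0.2493] jaw -102.7 tilt [-0.005 -0.005 -1.   ] t 1.75 F [-1.  -0.2 -0.6] w 0.0878 q1,q6 [0.38 0.97]
shift [1.143 0.017 0.009] turn [-0.002  0.001 -0.002] axes y [-0.22 -0.98  0.01] z [-0.98  0.22  0.  ]
```

View pics/w1.png

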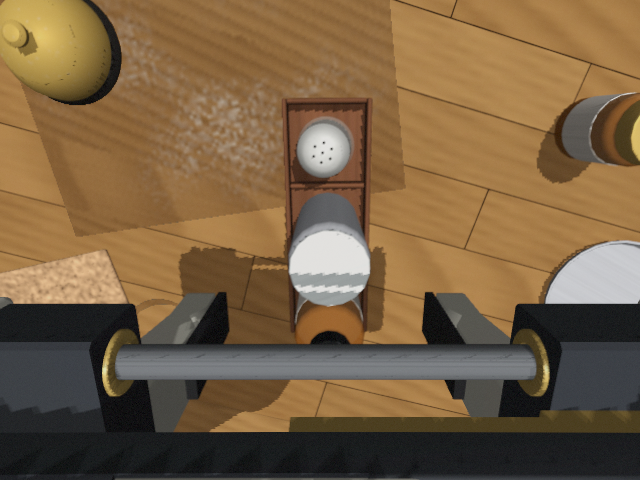

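The wrist view shows the tin lid at (330,265) directly under the gripper, the shaker at (324,148), and the caddy's back corners at about (284,100) and (371,100). The caddy looks aligned with the tool.

Run:
```python
from h import *
st=status.state(); print(st['joint_positions'].round(2), st['qd'].round(2))
im=cv2.imread('pics/w1.png');H,S,V=cv2.split(cv2.cvtColor(im,cv2.COLOR_BGR2HSV))
c=blob((((V>190)&(S<40))*255).astype(np.uint8),(280,220,380,310)); e=cv2.minEnclosingCircle(c); print(e, onz('wrist',e[0],.126,st))
for n,u,z in [('bl',(284,99),.026),('br',(371,98),.026),('shk',(324,150),.096),('mid-l wall',(290,184),.026)]: print(n,onz('wrist',u,z,st).round(4))
go((.5595,.0155,.135),77.7)
```

```text
[ 0.38  0.21 -0.3   0.   -1.07  0.96] [ 0.05 -0.02 -0.01 -0.    0.   -0.02]
((329.43585205078125, 267.4335021972656), 39.826908111572266) [0.55952149 0.01615358 0.126     ]
bl [0.6628 0.0272 0.026 ]
br [ 0.6491 -0.0375  0.026 ]
shk [0.6243 0.0049 0.096 ]
mid-l wall [0.5993 0.0385 0.026 ]
pos [0.5608 0.0189 0.2495] jaw -102.6 tilt [-0.004 -0.005 -1.   ] t 1.8 F [ 0.  -0.6  0.3] w 0.0877 q1,q6 [0.38 0.96]
shift [1.145e+00 3.000e-02 1.000e-03] turn [-0.002  0.001 -0.002] axes y [-0.22 -0.98  0.01] z [-0.98  0.22  0.  ]
```

Request:
{"name": "carry_out", "arguments": {"commands": [[[0.3, 0.03, 0, 0, 0, 0, 1], [0.6, 0.03, 0, 0, 0, 0, 1], [0.9, 0.03, 0, 0, 0, 0, 1], [0.9, 0.03, 0, 0, 0, 0, 1]]], "grip_force": 25}}

```text
time_s: 2.2
eef_pos: [0.557, 0.0158, 0.156]
eef_rot: [-0.699, 0.08, 0.707, 0.075]
wrist_force: [-0.8, -0.3, 0.2]
width: 0.0877
```

Run:
```python
from h import *
go((.5595,.0158,.135),78)
```

```text
pos [0.557  0.0158 0.156 ] jaw -102.6 tilt [-0.011 -0.006 -1.   ] t 2.2 F [-0.8 -0.3  0.2] w 0.0877 q1,q6 [0.38 0.97]
shift [ 0.209 -0.008 -0.026] turn [-0.003  0.003 -0.003] axes y [-0.22 -0.98  0.01] z [-0.98  0.22  0.01]
```

Request:
{"name": "carry_out", "arguments": {"commands": [[[0.21, -0.01, -0.03, -0.003, 0.003, -0.003, 1], [0.21, -0.01, -0.03, -0.003, 0.003, -0.003, 1], [0.21, -0.01, -0.03, -0.003, 0.003, -0.003, 1]]]}}

```text
time_s: 2.5
eef_pos: [0.5603, 0.0165, 0.1362]
eef_rot: [0.703, -0.074, -0.703, -0.074]
wrist_force: [-0.6, -0.0, 0.6]
width: 0.0877
```

Request:
{"name": "carry_out", "arguments": {"commands": [[[0, 0, 0, 0, 0, 0, -1], [0, 0, 0, 0, 0, 0, -1], [0, 0, 0, 0, 0, 0, -1], [0, 0, 0, 0, 0, 0, -1], [0, 0, 0, 0, 0, 0, -1], [0, 0, 0, 0, 0, 0, -1], [0, 0, 0, 0, 0, 0, -1]]], "grip_force": 25}}

```text
time_s: 3.2
eef_pos: [0.5603, 0.0164, 0.1363]
eef_rot: [0.703, -0.074, -0.703, -0.074]
wrist_force: [0.2, -0.7, 1.6]
width: 0.0515
```

Run:
```python
from h import *
go((.5595,.0158,.135),78)
```

```text
pos [0.5603 0.0164 0.1363] jaw -102.0 tilt [ 0.  0. -1.] t 3.2 F [ 0.2 -0.7  1.6] w 0.0515 q1,q6 [0.38 0.98]
shift [0.013 0.008 0.007] turn [-0. -0.  0.] axes y [-0.21 -0.98 -0.  ] z [-0.98  0.21 -0.  ]
```

Request:
{"name": "carry_out", "arguments": {"commands": [[[-0.1, 0, 0, 0, 0, 0, -1], [-0.3, 0, 0, 0, 0, 0, -1], [-0.6, 0, 0, 0, 0, 0, -1], [-0.8, 0, 0, 0, 0, 0, -1], [-0.8, 0, 0, 0, 0, 0, -1]]]}}

```text
time_s: 3.7
eef_pos: [0.5617, 0.0167, 0.2199]
eef_rot: [0.705, -0.073, -0.701, -0.075]
wrist_force: [-0.2, -0.8, -1.2]
width: 0.0517
```

Run:
```python
from h import *
go((.534,.360,.200),78)
```

```text
pos [0.5617 0.0167 0.2199] jaw -102.0 tilt [ 0.006  0.002 -1.   ] t 3.7 F [-0.2 -0.8 -1.2] w 0.0517 q1,q6 [0.38 0.98]
shift [ 0.204 -3.299  0.987] turn [-0.    -0.002  0.001] axes y [-0.21 -0.98 -0.  ] z [-0.98  0.21 -0.01]
```

Request:
{"name": "carry_out", "arguments": {"commands": [[[0.01, -0.25, 0.08, 0, 0, 0, -1], [0.03, -0.6, 0.18, 0, 0, 0, -1], [0.05, -0.95, 0.28, 0, -0.002, 0, -1], [0.05, -1, 0.3, 0, -0.002, 0, -1]]]}}

```text
time_s: 4.1
eef_pos: [0.5528, 0.1235, 0.2142]
eef_rot: [-0.703, 0.072, 0.704, 0.074]
wrist_force: [-0.1, -0.8, -1.7]
width: 0.0516
```

Request:
{"name": "carry_out", "arguments": {"commands": [[[0.01, -0.35, 0.1, 0, 0, 0, -1], [0.03, -0.7, 0.2, 0, 0, 0, -1], [0.05, -1, 0.3, 0, 0, 0, -1], [0.05, -1, 0.3, 0, 0, 0, -1]]]}}

```text
time_s: 4.5
eef_pos: [0.5434, 0.2304, 0.2085]
eef_rot: [-0.702, 0.071, 0.704, 0.073]
wrist_force: [0.3, -0.1, -2.4]
width: 0.0518
```

Run:
```python
from h import *
go((.534,.360,.200),78)
```

```text
pos [0.5434 0.2304 0.2085] jaw -101.7 tilt [-0.002  0.003 -1.   ] t 4.5 F [ 0.3 -0.1 -2.4] w 0.0518 q1,q6 [0.73 0.64]
shift [ 0.089 -1.25   0.356] turn [0.001 0.001 0.001] axes y [-0.2  -0.98 -0.  ] z [-0.98  0.2   0.  ]
```

Request:
{"name": "carry_out", "arguments": {"commands": [[[0.03, -0.35, 0.1, 0, 0, 0, -1], [0.06, -0.7, 0.2, 0, 0, 0, -1], [0.08, -0.95, 0.28, 0, 0, 0, -1], [0.08, -0.95, 0.28, 0, 0, 0, -1]]]}}

```text
time_s: 4.9
eef_pos: [0.5348, 0.3311, 0.1996]
eef_rot: [-0.702, 0.071, 0.705, 0.072]
wrist_force: [-0.6, 0.3, -1.0]
width: 0.0518
```

Run:
```python
from h import *
go((.534,.360,.145),78)
```

```text
pos [0.5348 0.3311 0.1996] jaw -101.6 tilt [-0.003  0.002 -1.   ] t 4.9 F [-0.6  0.3 -1. ] w 0.0518 q1,q6 [0.86 0.51]
shift [ 0.546 -0.28   0.064] turn [0.002 0.001 0.   ] axes y [-0.2  -0.98 -0.  ] z [-0.98  0.2   0.  ]
```

Request:
{"name": "carry_out", "arguments": {"commands": [[[0.1, -0.28, 0.06, 0.002, 0, 0, -1], [0.25, -0.28, 0.06, 0.002, 0, 0, -1], [0.45, -0.28, 0.06, 0.002, 0, 0, -1], [0.54, -0.28, 0.06, 0.002, 0, 0, -1], [0.54, -0.28, 0.06, 0.002, 0, 0, -1]]]}}

```text
time_s: 5.4
eef_pos: [0.5338, 0.3583, 0.1438]
eef_rot: [-0.701, 0.075, 0.705, 0.074]
wrist_force: [-0.5, -0.6, -1.7]
width: 0.0518
```

Run:
```python
from h import *
go((.534,.360,.1345),78)
```

```text
pos [0.5338 0.3583 0.1438] jaw -102.0 tilt [-0.006 -0.001 -1.   ] t 5.4 F [-0.5 -0.6 -1.7] w 0.0518 q1,q6 [0.89 0.47]
shift [ 0.093 -0.017  0.001] turn [-0.     0.002 -0.001] axes y [-0.21 -0.98  0.  ] z [-0.98  0.21  0.01]
```

Request:
{"name": "carry_out", "arguments": {"commands": [[[0.03, 0, 0, 0, 0.002, -0.001, -1], [0.06, 0, 0, 0, 0.002, -0.001, -1], [0.08, 0, 0, 0, 0.002, -0.001, -1], [0.085, 0, 0, 0, 0.002, -0.001, -1], [0.085, 0, 0, 0, 0.002, -0.001, -1]]]}}

```text
time_s: 5.9
eef_pos: [0.5338, 0.3584, 0.1356]
eef_rot: [0.704, -0.074, -0.703, -0.075]
wrist_force: [0.1, 0.6, -2.2]
width: 0.0516
```

Run:
```python
from h import *
go((.534,.360,.1345),78)
```

```text
pos [0.5338 0.3584 0.1356] jaw -102.0 tilt [ 0.001  0.001 -1.   ] t 5.9 F [ 0.1  0.6 -2.2] w 0.0516 q1,q6 [0.89 0.47]
shift [ 0.011 -0.016  0.002] turn [-0.    -0.     0.001] axes y [-0.21 -0.98 -0.  ] z [-0.98  0.21 -0.  ]
```

Request:
{"name": "carry_out", "arguments": {"commands": [[[0.01, 0, 0, 0, 0, 0, -1], [0.015, 0, 0, 0, 0, 0, -1], [0.015, 0, 0, 0, 0, 0, -1]]]}}

```text
time_s: 6.2
eef_pos: [0.534, 0.3585, 0.1344]
eef_rot: [0.704, -0.073, -0.703, -0.075]
wrist_force: [-0.0, -0.3, -0.8]
width: 0.0518
```

Run:
```python
from h import *
go((.534,.360,.1345),78)
```

```text
pos [0.534  0.3585 0.1344] jaw -102.0 tilt [ 0.001  0.002 -1.   ] t 6.2 F [-0.  -0.3 -0.8] w 0.0518 q1,q6 [0.89 0.47]
shift [-0.001 -0.015  0.003] turn [-0.    -0.     0.001] axes y [-0.21 -0.98 -0.  ] z [-0.98  0.21 -0.  ]
```

Request:
{"name": "carry_out", "arguments": {"commands": [[[0, 0, 0, 0, 0, 0, 0.2], [0, 0, 0, 0, 0, 0, 0.4], [0, 0, 0, 0, 0, 0, 1], [0, 0, 0, 0, 0, 0, 1], [0, 0, 0, 0, 0, 0, 1]]]}}

```text
time_s: 6.7
eef_pos: [0.534, 0.3586, 0.1345]
eef_rot: [0.704, -0.073, -0.703, -0.075]
wrist_force: [0.0, 0.5, 0.8]
width: 0.0789
```

Request:
{"name": "carry_out", "arguments": {"commands": [[[-0.1, 0, 0, 0, 0, 0, 1], [-0.4, 0, 0, 0, 0, 0, 1], [-0.8, 0, 0, 0, 0, 0, 1], [-0.9, 0, 0, 0, 0, 0, 1]]]}}

```text
time_s: 7.1
eef_pos: [0.5355, 0.3597, 0.2303]
eef_rot: [0.706, -0.071, -0.701, -0.076]
wrist_force: [0.1, 0.3, 0.4]
width: 0.0873
```

Run:
```python
from h import *
go((.4935,.0291,.240),78)
im=capture('top'); cv2.imwrite('pics/t2.png',im)
```

```text
pos [0.5355 0.3597 0.2303] jaw -102.0 tilt [ 0.007  0.007 -1.   ] t 7.1 F [0.1 0.3 0.4] w 0.0873 q1,q6 [0.89 0.47]
shift [-0.122  3.321 -0.275] turn [ 0.    -0.002  0.003] axes y [-0.21 -0.98 -0.01] z [-0.98  0.21 -0.01]
```

View pics/t2.png

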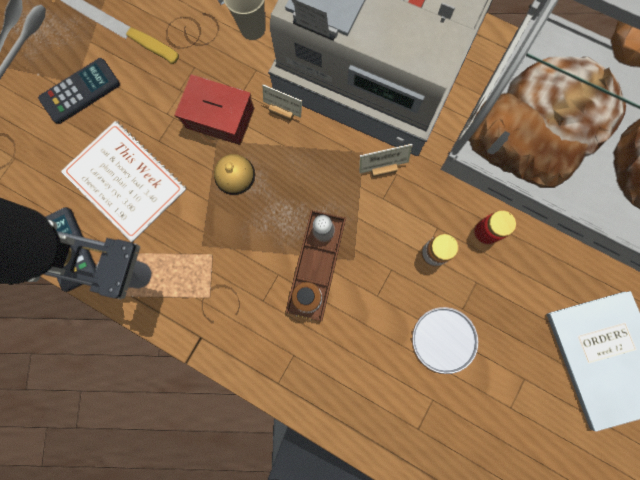

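The top view shows the tin standing on the mat at about (140,275), beside the gripper. The caddy's middle pocket is empty and nothing else has moved. Next is the bottle.

Request:
{"name": "carry_out", "arguments": {"commands": [[[-0.1, 1, -0.09, 0, -0.002, 0.003, 1], [-0.1, 1, -0.09, 0, -0.002, 0.003, 1], [-0.1, 1, -0.09, 0, -0.002, 0.003, 1]]]}}

```text
time_s: 7.45
eef_pos: [0.5223, 0.2557, 0.2406]
eef_rot: [-0.703, 0.075, 0.703, 0.074]
wrist_force: [0.2, 0.5, 0.3]
width: 0.0876
```

Request:
{"name": "carry_out", "arguments": {"commands": [[[0, 1, -0.09, 0, 0, 0, 1], [0, 1, -0.09, 0, 0, 0, 1], [0, 1, -0.09, 0, 0, 0, 1]]]}}

```text
time_s: 7.75
eef_pos: [0.5085, 0.1521, 0.2407]
eef_rot: [-0.702, 0.076, 0.704, 0.075]
wrist_force: [0.8, 0.4, -0.6]
width: 0.088
```

Request:
{"name": "carry_out", "arguments": {"commands": [[[0, 1, -0.09, 0, 0, 0, 1], [0, 1, -0.09, 0, 0, 0, 1], [0, 1, -0.09, 0, 0, 0, 1], [0, 1, -0.09, 0, 0, 0, 1]]]}}

```text
time_s: 8.15
eef_pos: [0.4959, 0.0515, 0.241]
eef_rot: [-0.702, 0.077, 0.704, 0.076]
wrist_force: [0.9, 0.6, 0.5]
width: 0.0874
```

Run:
```python
from h import *
go((.4935,.0291,.240),78)
```

```text
pos [0.4959 0.0515 0.241 ] jaw -102.4 tilt [-0.002 -0.001 -1.   ] t 8.15 F [0.9 0.6 0.5] w 0.0874 q1,q6 [0.5  0.86]
shift [ 0.01   0.224 -0.024] turn [-0.002  0.    -0.   ] axes y [-0.22 -0.98  0.  ] z [-0.98  0.22  0.  ]
```

Request:
{"name": "carry_out", "arguments": {"commands": [[[0.01, 0.22, -0.02, -0.002, 0, 0, 1], [0.25, 0.22, -0.02, -0.002, 0, 0, 1], [0.25, 0.22, -0.02, -0.002, 0, 0, 1], [0.25, 0.22, -0.02, -0.002, 0, 0, 1]]]}}

```text
time_s: 8.55
eef_pos: [0.4934, 0.0304, 0.216]
eef_rot: [-0.702, 0.074, 0.704, 0.073]
wrist_force: [-0.0, 0.1, 0.7]
width: 0.0876
```

Run:
```python
from h import *
go((.4940,.0292,.129),78)
```

```text
pos [0.4934 0.0304 0.216 ] jaw -102.0 tilt [-0.003 -0.002 -1.   ] t 8.55 F [-0.   0.1  0.7] w 0.0876 q1,q6 [0.46 0.9 ]
shift [ 0.87   0.009 -0.01 ] turn [ 0.     0.001 -0.001] axes y [-0.21 -0.98  0.  ] z [-0.98  0.21  0.  ]
```

Request:
{"name": "carry_out", "arguments": {"commands": [[[0.3, 0.01, -0.01, 0, 0.001, -0.001, 1], [0.6, 0.01, -0.01, 0, 0.001, -0.001, 1], [0.8, 0.01, -0.02, 0, 0.003, -0.001, 1], [0.86, 0.01, -0.02, 0, 0.003, -0.001, 1], [0.86, 0.01, -0.02, 0, 0.003, -0.001, 1]]]}}

```text
time_s: 9.05
eef_pos: [0.4952, 0.0295, 0.1301]
eef_rot: [0.706, -0.074, -0.701, -0.073]
wrist_force: [0.7, -0.2, 0.5]
width: 0.0873
```

Run:
```python
from h import *
go((.4940,.0292,.129),78)
im=capture('wrist'); cv2.imwrite('pics/w2.png',im)
```

```text
pos [0.4952 0.0295 0.1301] jaw -101.9 tilt [ 0.006 -0.001 -1.   ] t 9.05 F [ 0.7 -0.2  0.5] w 0.0873 q1,q6 [0.46 0.9 ]
shift [0.011 0.006 0.012] turn [ 0.    -0.002  0.   ] axes y [-0.21 -0.98 -0.  ] z [-0.98  0.21 -0.01]
```

View pics/w2.png

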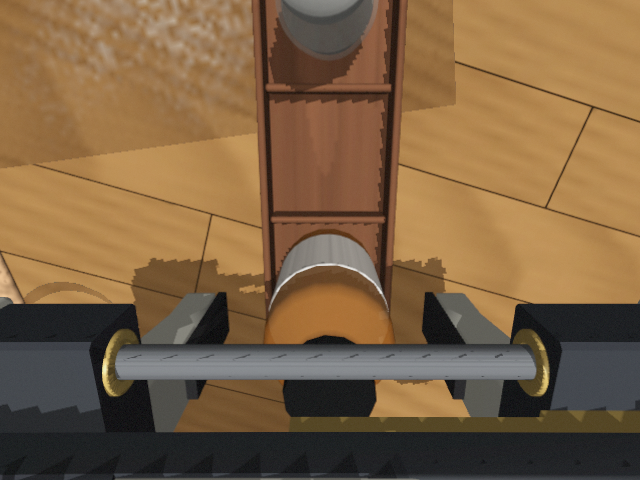

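The bottle is centred between the open fingers (cap at x≈328 px, body 267–390 px), so I'll grip it.

Request:
{"name": "carry_out", "arguments": {"commands": [[[0, 0, 0.01, 0, -0.002, 0, 1], [0, 0, 0.01, 0, -0.002, 0, 0.4], [0, 0, 0.01, 0, -0.002, 0, -1], [0, 0, 0.01, 0, -0.002, 0, -1], [0, 0, 0.01, 0, -0.002, 0, -1], [0, 0, 0.01, 0, -0.002, 0, -1], [0, 0, 0.01, 0, -0.002, 0, -1], [0, 0, 0.01, 0, -0.002, 0, -1]]], "grip_force": 25}}

```text
time_s: 9.9
eef_pos: [0.4947, 0.0297, 0.1309]
eef_rot: [0.704, -0.073, -0.703, -0.074]
wrist_force: [-0.0, -0.2, 1.5]
width: 0.0511
```

Run:
```python
from h import *
go((.4940,.0292,.129),78)
```

```text
pos [0.4947 0.0297 0.1309] jaw -101.9 tilt [ 0.001  0.001 -1.   ] t 9.9 F [-0.  -0.2  1.5] w 0.0511 q1,q6 [0.46 0.91]
shift [0.019 0.006 0.006] turn [ 0. -0.  0.] axes y [-0.21 -0.98 -0.  ] z [-0.98  0.21 -0.  ]
```

Request:
{"name": "carry_out", "arguments": {"commands": [[[-0.1, 0, 0, 0, 0, 0, -1], [-0.3, 0, 0, 0, 0, 0, -1], [-0.6, 0, 0, 0, 0, 0, -1], [-0.9, 0, 0, 0, 0, 0, -1], [-0.9, 0, 0, 0, 0, 0, -1]]]}}

```text
time_s: 10.4
eef_pos: [0.4964, 0.0302, 0.2253]
eef_rot: [0.706, -0.072, -0.701, -0.075]
wrist_force: [1.3, 0.6, -3.3]
width: 0.0513
```

Run:
```python
from h import *
go((.534,.262,.200),180)
```

```text
pos [0.4964 0.0302 0.2253] jaw -101.9 tilt [ 0.008  0.003 -1.   ] t 10.4 F [ 1.3  0.6 -3.3] w 0.0513 q1,q6 [0.46 0.91]
shift [ 0.262 -2.344  0.112] turn [ 0.434 -0.001  0.003] axes y [-0.21 -0.98 -0.  ] z [-0.98  0.21 -0.01]
```

Request:
{"name": "carry_out", "arguments": {"commands": [[[0.02, -0.2, 0.01, 0.04, 0, 0, -1], [0.04, -0.4, 0.02, 0.08, 0, 0, -1], [0.06, -0.6, 0.03, 0.12, 0, 0, -1], [0.08, -0.8, 0.04, 0.16, 0, 0, -1], [0.1, -1, 0.05, 0.2, 0, 0, -1], [0.1, -1, 0.05, 0.22, 0, 0, -1]]]}}

```text
time_s: 11.0
eef_pos: [0.5121, 0.1309, 0.2148]
eef_rot: [0.638, -0.306, -0.635, -0.31]
wrist_force: [-0.0, -0.7, -3.0]
width: 0.0511
```

Run:
```python
from h import *
go((.534,.262,.200),180)
```

```text
pos [0.5121 0.1309 0.2148] jaw -141.7 tilt [ 0.007  0.003 -1.   ] t 11.0 F [-0.  -0.7 -3. ] w 0.0511 q1,q6 [0.62 0.04]
shift [ 0.153 -0.983  0.893] turn [0.213 0.    0.002] axes y [-0.78 -0.62 -0.01] z [-0.62  0.78 -0.  ]
```

Request:
{"name": "carry_out", "arguments": {"commands": [[[0.03, -0.2, 0.18, 0.04, 0, 0.001, -1], [0.06, -0.4, 0.36, 0.08, 0, 0.001, -1], [0.09, -0.6, 0.54, 0.12, 0, 0.002, -1], [0.12, -0.8, 0.72, 0.16, 0, 0.002, -1], [0.14, -0.98, 0.89, 0.2, 0, 0.002, -1], [0.14, -0.98, 0.89, 0.213, 0, 0.002, -1], [0.14, -0.98, 0.89, 0.213, 0, 0.002, -1]]]}}

```text
time_s: 11.7
eef_pos: [0.5333, 0.2619, 0.2001]
eef_rot: [-0.5, 0.5, 0.5, 0.5]
wrist_force: [0.0, -0.9, -3.8]
width: 0.0514
```

Run:
```python
from h import *
go((.534,.262,.132),180)
```

```text
pos [0.5333 0.2619 0.2001] jaw 180.0 tilt [-0.001 -0.001 -1.   ] t 11.7 F [ 0.  -0.9 -3.8] w 0.0514 q1,q6 [ 0.79 -0.79]
shift [ 0.681 -0.008  0.002] turn [-0. -0. -0.] axes y [-1.  0.  0.] z [ 0.  1. -0.]
```

Request:
{"name": "carry_out", "arguments": {"commands": [[[0.15, 0, 0, 0, 0, 0, -1], [0.35, 0, 0, 0, 0, 0, -1], [0.55, 0, 0, 0, 0, 0, -1], [0.66, 0, 0, 0, 0, 0, -1], [0.66, 0, 0, 0, 0, 0, -1]]]}}

```text
time_s: 12.2
eef_pos: [0.5324, 0.2607, 0.1324]
eef_rot: [-0.5, 0.502, 0.5, 0.498]
wrist_force: [-0.1, -0.2, -2.8]
width: 0.0514
```

Run:
```python
from h import *
go((.534,.262,.129),180)
```

```text
pos [0.5324 0.2607 0.1324] jaw 180.0 tilt [-0.003 -0.003 -1.   ] t 12.2 F [-0.1 -0.2 -2.8] w 0.0514 q1,q6 [ 0.78 -0.78]
shift [ 0.034 -0.017  0.013] turn [-0.    -0.001 -0.001] axes y [-1.  0.  0.] z [ 0.  1. -0.]
```

Request:
{"name": "carry_out", "arguments": {"commands": [[[0.02, 0, 0, 0, -0.001, -0.001, -1], [0.035, 0, 0, 0, -0.001, -0.001, -1], [0.035, 0, 0, 0, -0.001, -0.001, -1], [0.035, 0, 0, 0, -0.001, -0.001, -1]]]}}

```text
time_s: 12.6
eef_pos: [0.5326, 0.2609, 0.1296]
eef_rot: [-0.5, 0.5, 0.5, 0.5]
wrist_force: [0.1, 0.0, -3.0]
width: 0.0511
```

Run:
```python
from h import *
go((.534,.262,.129),180)
```

```text
pos [0.5326 0.2609 0.1296] jaw -180.0 tilt [ 0.001  0.001 -1.   ] t 12.6 F [ 0.1  0.  -3. ] w 0.0511 q1,q6 [ 0.78 -0.78]
shift [ 0.006 -0.014  0.011] turn [0. 0. 0.] axes y [-1. -0. -0.] z [-0.  1.  0.]
```

Request:
{"name": "carry_out", "arguments": {"commands": [[[0.01, 0, 0, 0, 0, 0, -1], [0.01, 0, 0, 0, 0, 0, -1], [0.01, 0, 0, 0, 0, 0, -1]]]}}

```text
time_s: 12.9
eef_pos: [0.5328, 0.2611, 0.129]
eef_rot: [-0.5, 0.499, 0.5, 0.501]
wrist_force: [-0.1, -0.1, -0.2]
width: 0.0513
```

Run:
```python
from h import *
go((.534,.262,.129),180)
```

```text
pos [0.5328 0.2611 0.129 ] jaw -180.0 tilt [ 0.001  0.001 -1.   ] t 12.9 F [-0.1 -0.1 -0.2] w 0.0513 q1,q6 [ 0.78 -0.78]
shift [-0.    -0.012  0.009] turn [0. 0. 0.] axes y [-1. -0. -0.] z [-0.  1.  0.]
```

Contact. I'll release, rise, and look.

Request:
{"name": "carry_out", "arguments": {"commands": [[[0, 0, 0, 0, 0, 0, 0.2], [0, 0, 0, 0, 0, 0, 0.4], [0, 0, 0, 0, 0, 0, 1], [0, 0, 0, 0, 0, 0, 1], [0, 0, 0, 0, 0, 0, 1]]]}}

```text
time_s: 13.4
eef_pos: [0.5329, 0.2611, 0.1291]
eef_rot: [-0.5, 0.499, 0.5, 0.501]
wrist_force: [-0.2, 0.5, -0.8]
width: 0.0791
```

Request:
{"name": "carry_out", "arguments": {"commands": [[[-0.1, 0, 0, 0, 0, 0, 1], [-0.4, 0, 0, 0, 0, 0, 1], [-0.8, 0, 0, 0, 0, 0, 1], [-0.9, 0, 0, 0, 0, 0, 1]]]}}

```text
time_s: 13.8
eef_pos: [0.5345, 0.2621, 0.2244]
eef_rot: [-0.501, 0.497, 0.5, 0.503]
wrist_force: [-0.2, 0.9, 0.7]
width: 0.0877
```

Run:
```python
from h import *
go((.6225,.003,.22),78)
im=capture('scene'); cv2.imwrite('pics/s3.png',im)
```

```text
pos [0.5345 0.2621 0.2244] jaw -179.9 tilt [ 0.007  0.005 -1.   ] t 13.8 F [-0.2  0.9  0.7] w 0.0877 q1,q6 [ 0.78 -0.78]
shift [ 0.037 -0.877 -2.592] turn [-0.433 -0.     0.003] axes y [-1.   -0.   -0.01] z [-0.    1.    0.01]
```

View pics/s3.png

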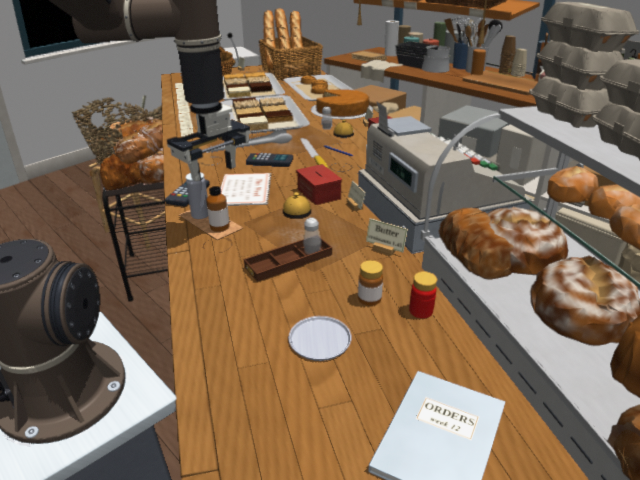

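The scene view shows the bottle (218,212) and the tin (197,195) standing upright on the mat. Now the shaker.

Request:
{"name": "carry_out", "arguments": {"commands": [[[0, -0.3, -1, -0.22, 0, 0, 1], [0, -0.3, -1, -0.22, 0, 0, 1], [0, -0.3, -1, -0.22, 0, 0, 1], [0, -0.3, -1, -0.22, 0, 0, 1], [0, -0.3, -1, -0.22, 0, 0, 1]]]}}

```text
time_s: 14.35
eef_pos: [0.5644, 0.1612, 0.2238]
eef_rot: [0.642, -0.296, -0.639, -0.302]
wrist_force: [0.1, 0.1, -0.9]
width: 0.0873
```

Run:
```python
from h import *
go((.6225,.003,.22),78)
```

```text
pos [0.5644 0.1612 0.2238] jaw -140.1 tilt [ 0.007  0.006 -1.   ] t 14.35 F [ 0.1  0.1 -0.9] w 0.0873 q1,q6 [0.61 0.09]
shift [ 0.033  0.57  -1.586] turn [-0.212 -0.001  0.003] axes y [-0.77 -0.64 -0.01] z [-0.64  0.77 -0.  ]
```

Request:
{"name": "carry_out", "arguments": {"commands": [[[0.03, 0.35, -1, -0.212, -0.001, 0.003, 1], [0.03, 0.35, -1, -0.212, -0.001, 0.003, 1], [0.03, 0.35, -1, -0.212, -0.001, 0.003, 1], [0.03, 0.35, -1, -0.212, -0.001, 0.003, 1], [0.03, 0.35, -1, -0.212, -0.001, 0.003, 1]]]}}

```text
time_s: 14.85
eef_pos: [0.6017, 0.061, 0.2201]
eef_rot: [-0.703, 0.072, 0.704, 0.072]
wrist_force: [-0.3, -0.3, -0.1]
width: 0.0876
```

Run:
```python
from h import *
go((.6230,.0035,.20),78)
im=capture('wrist'); cv2.imwrite('pics/w4.png',im)
```

```text
pos [0.6017 0.061  0.2201] jaw -101.7 tilt [-0.001 -0.001 -1.   ] t 14.85 F [-0.3 -0.3 -0.1] w 0.0876 q1,q6 [0.42 0.94]
shift [ 0.201  0.52  -0.325] turn [ 0.002  0.    -0.   ] axes y [-0.2  -0.98  0.  ] z [-0.98  0.2   0.  ]
```

View pics/w4.png

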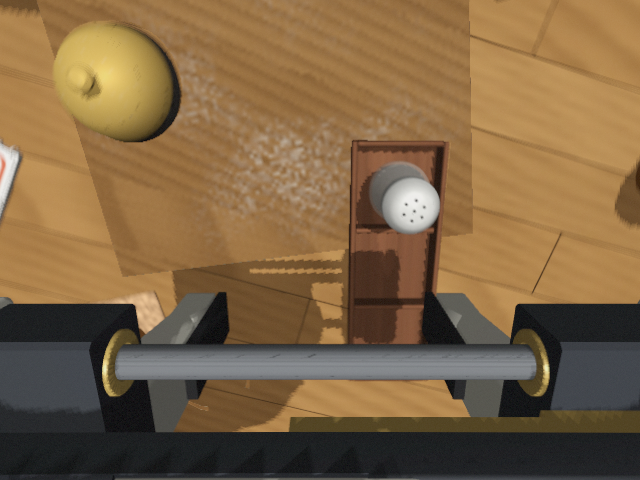

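The shaker cap is at about (411,206), with its hole pattern at (414,211). The caddy's back corners are at (351,141) and (448,142).

Run:
```python
from h import *
st=status.state()
for n,u,z in [('bl',(351,141),.026),('br',(448,142),.026),('shk',(414,211),.096),('shkcirc',(411,206),.085)]: print(n,onz('wrist',u,z,st).round(4))
```

```text
bl [0.6655 0.0298 0.026 ]
br [ 0.6511 -0.0378  0.026 ]
shk [0.6246 0.0054 0.096 ]
shkcirc [0.6251 0.0047 0.085 ]
```

Request:
{"name": "carry_out", "arguments": {"commands": [[[0.1, 0.5, -0.33, 0, 0, 0, 1], [0.2, 0.5, -0.33, 0, 0, 0, 1], [0.4, 0.5, -0.33, 0, 0, 0, 1], [0.4, 0.5, -0.33, 0, 0, 0, 1], [0.4, 0.5, -0.33, 0, 0, 0, 1]]]}}

```text
time_s: 15.4
eef_pos: [0.6237, 0.0058, 0.18]
eef_rot: [-0.703, 0.071, 0.704, 0.07]
wrist_force: [-0.9, 0.3, -0.3]
width: 0.0874
```

Run:
```python
from h import *
go((.6240,.0046,.107),78)
```

```text
pos [0.6237 0.0058 0.18  ] jaw -101.5 tilt [-0.002 -0.001 -1.   ] t 15.4 F [-0.9  0.3 -0.3] w 0.0874 q1,q6 [0.32 1.05]
shift [ 0.73   0.01  -0.007] turn [ 0.003  0.001 -0.001] axes y [-0.2  -0.98  0.  ] z [-0.98  0.2   0.  ]
```

Request:
{"name": "carry_out", "arguments": {"commands": [[[0.25, 0.01, -0.01, 0.003, 0.001, -0.001, 1], [0.5, 0.01, -0.01, 0.003, 0.001, -0.001, 1], [0.72, 0.01, -0.01, 0.003, 0.002, -0.001, 1], [0.72, 0.01, -0.01, 0.003, 0.002, -0.001, 1], [0.72, 0.01, -0.01, 0.003, 0.002, -0.001, 1]]]}}

```text
time_s: 15.9
eef_pos: [0.6249, 0.005, 0.1091]
eef_rot: [0.705, -0.074, -0.701, -0.074]
wrist_force: [0.0, -0.1, 0.5]
width: 0.0875
```

Request:
{"name": "carry_out", "arguments": {"commands": [[[0, 0, 0, 0, 0, 0, 0.3], [0, 0, 0, 0, 0, 0, -1], [0, 0, 0, 0, 0, 0, -1], [0, 0, 0, 0, 0, 0, -1], [0, 0, 0, 0, 0, 0, -1], [0, 0, 0, 0, 0, 0, -1], [0, 0, 0, 0, 0, 0, -1], [0, 0, 0, 0, 0, 0, -1]]], "grip_force": 18}}

```text
time_s: 16.7
eef_pos: [0.6249, 0.0049, 0.1091]
eef_rot: [0.705, -0.074, -0.701, -0.074]
wrist_force: [-1.1, -1.0, 0.9]
width: 0.0386
```

Run:
```python
from h import *
go((.6240,.0046,.107),78)
```

```text
pos [0.6249 0.0049 0.1091] jaw -102.0 tilt [ 0.005  0.    -1.   ] t 16.7 F [-1.1 -1.   0.9] w 0.0386 q1,q6 [0.32 1.04]
shift [0.021 0.005 0.008] turn [ 0.    -0.002  0.   ] axes y [-0.21 -0.98 -0.  ] z [-0.98  0.21 -0.  ]
```

The width is 38.6 mm, less than the stated 44, so I'll look before lifting.

Run:
```python
from h import *
im=capture('wrist'); s=capture('scene')
print(status.state()['width'])
b=cv2.resize(s[180:300,220:380],(640,480),interpolation=cv2.INTER_CUBIC)
cv2.imwrite('pics/w5.png',cv2.resize(im,(400,300))); cv2.imwrite('pics/s5.png',b)
```

```text
0.038530055582532585
```

View pics/w5.png

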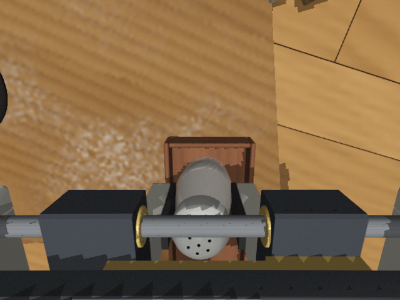

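View pics/s5.png

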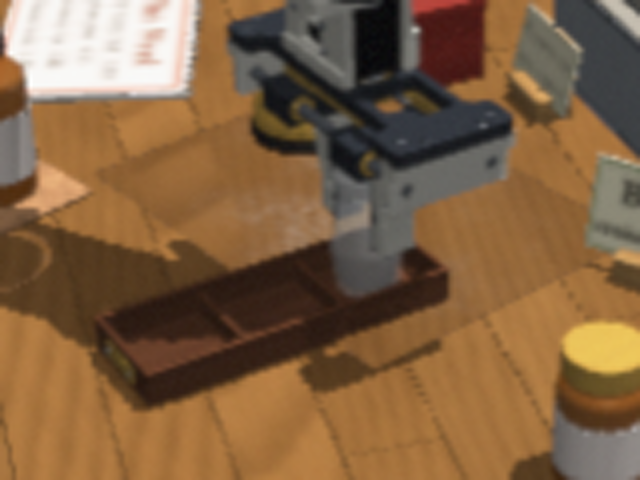

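The grip is centred on the shaker, which tapers a little towards its top. I'll regrip about 4 mm lower.

Request:
{"name": "carry_out", "arguments": {"commands": [[[0, 0, 0.01, 0, -0.002, 0, 0.2], [0, 0, 0.01, 0, -0.002, 0, 0.2], [0.02, 0, 0.01, 0, -0.002, 0, 0.2], [0.05, 0, 0.01, 0, -0.002, 0, 0.2], [0.05, 0, 0.01, 0, -0.002, 0, 0.2], [0.05, 0, 0.01, 0, -0.002, 0, 0.2]]]}}

```text
time_s: 17.4
eef_pos: [0.6238, 0.0051, 0.1039]
eef_rot: [-0.703, 0.073, 0.704, 0.074]
wrist_force: [0.1, -0.2, 0.0]
width: 0.0525
```

Request:
{"name": "carry_out", "arguments": {"commands": [[[0, 0, 0, 0, 0, 0, -1], [0, 0, 0, 0, 0, 0, -1], [0, 0, 0, 0, 0, 0, -1], [0, 0, 0, 0, 0, 0, -1], [0, 0, 0, 0, 0, 0, -1], [0, 0, 0, 0, 0, 0, -1]]], "grip_force": 25}}

```text
time_s: 18.0
eef_pos: [0.6238, 0.0051, 0.1039]
eef_rot: [-0.703, 0.073, 0.704, 0.074]
wrist_force: [-0.5, -0.8, 0.1]
width: 0.0397
```

Run:
```python
from h import *
go((.6240,.0046,.104),78)
```

```text
pos [0.6238 0.0051 0.1039] jaw -102.0 tilt [-0.002  0.001 -1.   ] t 18.0 F [-0.5 -0.8  0.1] w 0.0397 q1,q6 [0.32 1.04]
shift [-0.001  0.005 -0.003] turn [0.    0.001 0.   ] axes y [-0.21 -0.98 -0.  ] z [-0.98  0.21  0.  ]
```

Request:
{"name": "carry_out", "arguments": {"commands": [[[-0.05, 0, 0, 0, 0, 0, -1], [-0.12, 0, 0, 0, 0, 0, -1], [-0.25, 0, 0, 0, 0, 0, -1], [-0.4, 0, 0, 0, 0, 0, -1], [-0.6, 0, 0, 0, 0, 0, -1], [-0.8, 0, 0, 0, 0, 0, -1], [-0.8, 0, 0, 0, 0, 0, -1]]]}}

```text
time_s: 18.7
eef_pos: [0.6257, 0.0053, 0.1883]
eef_rot: [0.705, -0.073, -0.702, -0.075]
wrist_force: [0.4, -0.8, -0.2]
width: 0.0397
```

Run:
```python
from h import *
go((.4245,-.2265,.18),78)
im=capture('wrist'); s=capture('scene')
b=cv2.resize(s[150:300,200:400],(640,480),interpolation=cv2.INTER_CUBIC)
cv2.imwrite('pics/w6.png',cv2.resize(im,(400,300))); cv2.imwrite('pics/s6.png',b)
```

```text
pos [0.6257 0.0053 0.1883] jaw -101.9 tilt [ 0.005  0.002 -1.   ] t 18.7 F [ 0.4 -0.8 -0.2] w 0.0397 q1,q6 [0.32 1.04]
shift [0.068 2.685 1.489] turn [ 0.    -0.001  0.001] axes y [-0.21 -0.98 -0.  ] z [-0.98  0.21 -0.  ]
```

View pics/s6.png

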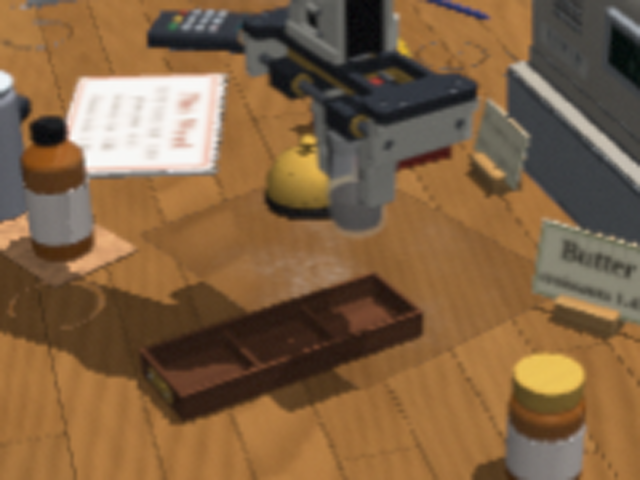

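View pics/w6.png

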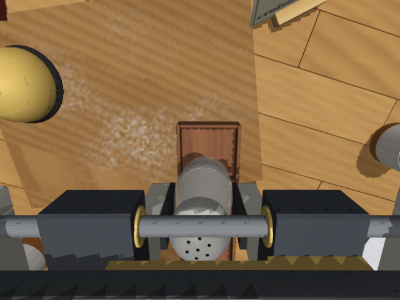

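The shaker hangs upright in the grip. Moving to the tray.

Request:
{"name": "carry_out", "arguments": {"commands": [[[0, 0.2, 0.1, 0, 0, 0, -1], [0.01, 0.5, 0.28, 0, 0, 0, -1], [0.02, 0.8, 0.44, 0, 0, 0, -1], [0.02, 1, 0.56, 0, -0.001, 0, -1]]]}}

```text
time_s: 19.2
eef_pos: [0.5464, -0.0823, 0.1819]
eef_rot: [-0.701, 0.073, 0.705, 0.075]
wrist_force: [0.0, 0.4, -1.1]
width: 0.0403
```

Request:
{"name": "carry_out", "arguments": {"commands": [[[0, 0.35, 0.2, 0, 0, 0, -1], [0.01, 0.7, 0.4, 0, 0, 0, -1], [0.02, 1, 0.56, 0, 0, 0, -1], [0.02, 1, 0.56, 0, 0, 0, -1]]]}}

```text
time_s: 19.6
eef_pos: [0.4676, -0.1705, 0.1796]
eef_rot: [-0.7, 0.074, 0.706, 0.076]
wrist_force: [-0.0, -0.5, -1.3]
width: 0.0394
```

Run:
```python
from h import *
go((.4245,-.2265,.17),78)
```

```text
pos [ 0.4676 -0.1705  0.1796] jaw -102.2 tilt [-0.007  0.003 -1.   ] t 19.6 F [-0.  -0.5 -1.3] w 0.0394 q1,q6 [0.04 1.32]
shift [0.098 0.639 0.302] turn [-0.001  0.002  0.   ] axes y [-0.21 -0.98 -0.  ] z [-0.98  0.21  0.01]
```

Request:
{"name": "carry_out", "arguments": {"commands": [[[0.1, 0.3, 0.15, -0.001, 0.002, 0, -1], [0.1, 0.6, 0.29, -0.001, 0.002, 0, -1], [0.25, 0.62, 0.29, -0.001, 0.003, 0, -1], [0.45, 0.62, 0.29, -0.001, 0.003, 0, -1], [0.65, 0.62, 0.29, -0.001, 0.003, 0, -1], [0.65, 0.62, 0.29, -0.001, 0.003, 0, -1]]]}}

```text
time_s: 20.2
eef_pos: [0.4242, -0.2245, 0.1126]
eef_rot: [-0.702, 0.074, 0.704, 0.075]
wrist_force: [0.2, -0.0, -0.6]
width: 0.0398
```

Run:
```python
from h import *
go((.4245,-.2265,.101),78)
```

```text
pos [ 0.4242 -0.2245  0.1126] jaw -102.1 tilt [-0.003  0.002 -1.   ] t 20.2 F [ 0.2 -0.  -0.6] w 0.0398 q1,q6 [-0.08  1.44]
shift [ 0.116  0.019 -0.007] turn [-0.     0.001  0.   ] axes y [-0.21 -0.98 -0.  ] z [-0.98  0.21  0.  ]
```

Request:
{"name": "carry_out", "arguments": {"commands": [[[0.04, 0.01, 0, 0, 0.001, 0, -1], [0.08, 0.01, 0, 0, 0.001, 0, -1], [0.1, 0.01, 0, 0, 0.001, 0, -1], [0.11, 0.01, 0, 0, 0.001, 0, -1], [0.11, 0.01, 0, 0, 0.001, 0, -1]]]}}

```text
time_s: 20.7
eef_pos: [0.4242, -0.2254, 0.1018]
eef_rot: [0.703, -0.074, -0.703, -0.075]
wrist_force: [-0.2, 0.0, -0.8]
width: 0.0401
```

Run:
```python
from h import *
go((.4245,-.2265,.101),78)
```

```text
pos [ 0.4242 -0.2254  0.1018] jaw -102.0 tilt [ 0.001  0.001 -1.   ] t 20.7 F [-0.2  0.  -0.8] w 0.0401 q1,q6 [-0.08  1.44]
shift [ 0.008  0.01  -0.005] turn [-0. -0.  0.] axes y [-0.21 -0.98 -0.  ] z [-0.98  0.21 -0.  ]
```

Request:
{"name": "carry_out", "arguments": {"commands": [[[0.01, 0, 0, 0, 0, 0, -1], [0.015, 0, 0, 0, 0, 0, -1], [0.015, 0, 0, 0, 0, 0, -1]]]}}

```text
time_s: 21.0
eef_pos: [0.4245, -0.2255, 0.1007]
eef_rot: [0.704, -0.074, -0.703, -0.074]
wrist_force: [-0.9, -0.0, 3.3]
width: 0.0399
```

Run:
```python
from h import *
go((.4245,-.2265,.101),78)
```

```text
pos [ 0.4245 -0.2255  0.1007] jaw -102.0 tilt [ 0.002  0.001 -1.   ] t 21.0 F [-0.9 -0.   3.3] w 0.0399 q1,q6 [-0.08  1.44]
shift [-0.003  0.01  -0.002] turn [-0. -0.  0.] axes y [-0.21 -0.98 -0.  ] z [-0.98  0.21 -0.  ]
```

Contact at 3.3 N. I'll open and rise.

Request:
{"name": "carry_out", "arguments": {"commands": [[[0, 0, 0, 0, 0, 0, 0], [0, 0, 0, 0, 0, 0, 0.3], [0, 0, 0, 0, 0, 0, 1], [0, 0, 0, 0, 0, 0, 1], [0, 0, 0, 0, 0, 0, 1], [0, 0, 0, 0, 0, 0, 1]]]}}

```text
time_s: 21.6
eef_pos: [0.4245, -0.2255, 0.1007]
eef_rot: [0.704, -0.074, -0.703, -0.074]
wrist_force: [-1.2, -0.3, -0.2]
width: 0.0785
```

Request:
{"name": "carry_out", "arguments": {"commands": [[[-0.1, 0, 0, 0, 0, 0, 1], [-0.4, 0, 0, 0, 0, 0, 1], [-0.8, 0, 0, 0, 0, 0, 1], [-1, 0, 0, 0, 0, 0, 1], [-1, 0, 0, 0, 0, 0, 1]]]}}

```text
time_s: 22.1
eef_pos: [0.4261, -0.226, 0.2047]
eef_rot: [0.706, -0.074, -0.7, -0.074]
wrist_force: [0.2, -0.4, -0.3]
width: 0.0873
```

Run:
```python
from h import *
go((.588,-.211,.19),78)
im=capture('scene'); cv2.imwrite('pics/s7.png',im)
```

```text
pos [ 0.4261 -0.226   0.2047] jaw -102.0 tilt [ 0.008 -0.    -1.   ] t 22.1 F [ 0.2 -0.4 -0.3] w 0.0873 q1,q6 [-0.08  1.44]
shift [ 0.16  -0.483 -1.551] turn [-0.    -0.003  0.   ] axes y [-0.21 -0.98 -0.  ] z [-0.98  0.21 -0.01]
```

View pics/s7.png

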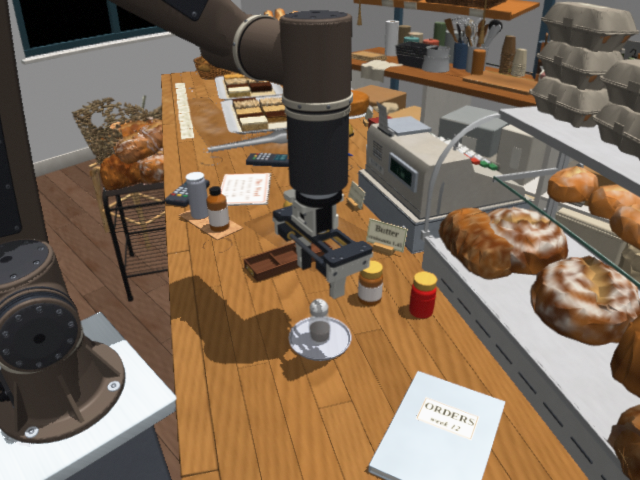

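The scene shows the shaker upright on the tray at (319,325). Going to the amber jar.

Request:
{"name": "carry_out", "arguments": {"commands": [[[0, -0.3, -1, 0, -0.003, 0, 0.7], [0, -0.3, -1, 0, -0.003, 0, 0.7], [0, -0.3, -1, 0, -0.003, 0, 0.7], [0, -0.3, -1, 0, -0.003, 0, 0.7]]]}}

```text
time_s: 22.55
eef_pos: [0.5296, -0.2168, 0.2018]
eef_rot: [-0.701, 0.073, 0.706, 0.075]
wrist_force: [0.1, -0.1, -0.5]
width: 0.0749
```

Run:
```python
from h import *
go((.588,-.211,.17),78)
im=capture('wrist'); cv2.imwrite('pics/w8.png',im)
```

```text
pos [ 0.5296 -0.2168  0.2018] jaw -102.0 tilt [-0.006  0.003 -1.   ] t 22.55 F [ 0.1 -0.1 -0.5] w 0.0749 q1,q6 [-0.05  1.41]
shift [ 0.314 -0.178 -0.561] turn [-0.     0.002  0.   ] axes y [-0.21 -0.98 -0.  ] z [-0.98  0.21  0.01]
```

View pics/w8.png

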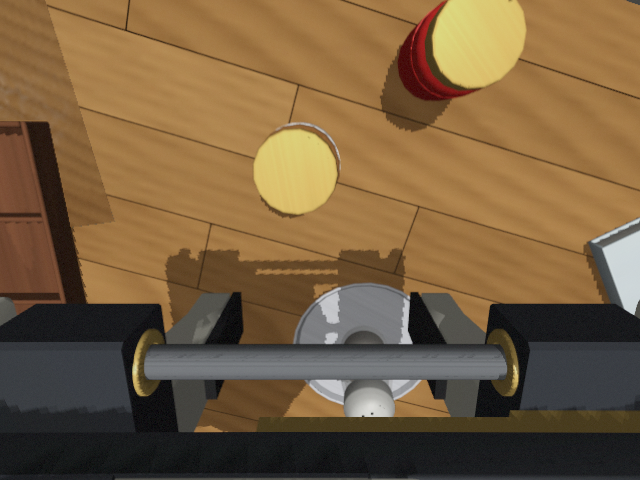

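Run:
```python
from h import *
st=status.state()
im=cv2.imread('pics/w8.png');H,S,V=cv2.split(cv2.cvtColor(im,cv2.COLOR_BGR2HSV))
c=blob((((H>18)&(H<35)&(V>190)&(S>90))*255).astype(np.uint8),(230,115,360,235)); (x,y),r=cv2.minEnclosingCircle(c); e=cv2.fitEllipse(c)
print((x,y),r,e); print(onz('wrist',e[0],.085,st), np.linalg.norm(onz('wrist',(x+r,y),.085,st)-onz('wrist',(x-r,y),.085,st)))
go((.5885,-.211,.17),78)
```

```text
(295.01495361328125, 170.99169921875) 42.445919036865234 ((294.69207763671875, 171.0980987548828), (81.2615737915039, 83.5154800415039), 144.63739013671875)
[ 0.58690955 -0.21235724  0.085     ] 0.04507766741333258
pos [ 0.5284 -0.2169  0.202 ] jaw -102.0 tilt [-0.007  0.003 -1.   ] t 22.6 F [-0.5 -0.6  0.4] w 0.0744 q1,q6 [-0.05  1.41]
shift [ 0.316 -0.182 -0.577] turn [-0.     0.002  0.   ] axes y [-0.21 -0.98 -0.  ] z [-0.98  0.21  0.01]
```

Request:
{"name": "carry_out", "arguments": {"commands": [[[0.1, -0.17, -0.57, 0, 0.002, 0, 0.7], [0.2, -0.17, -0.57, 0, 0.002, 0, 0.7], [0.3, -0.17, -0.57, 0, 0.002, 0, 0.7], [0.3, -0.17, -0.57, 0, 0.002, 0, 0.7]]]}}

```text
time_s: 23.0
eef_pos: [0.5851, -0.212, 0.1695]
eef_rot: [-0.701, 0.074, 0.705, 0.075]
wrist_force: [-0.9, 0.2, -0.3]
width: 0.0744
```

Run:
```python
from h import *
go((.5873,-.212,.094),78)
```

```text
pos [ 0.5851 -0.212   0.1695] jaw -102.1 tilt [-0.005  0.003 -1.   ] t 23.0 F [-0.9  0.2 -0.3] w 0.0744 q1,q6 [-0.04  1.4 ]
shift [ 0.755 -0.003 -0.025] turn [-0.     0.002  0.   ] axes y [-0.21 -0.98 -0.  ] z [-0.98  0.21  0.01]
```

Request:
{"name": "carry_out", "arguments": {"commands": [[[0.2, 0, -0.03, 0, 0.002, 0, 0.7], [0.4, 0, -0.03, 0, 0.002, 0, 0.7], [0.6, 0, -0.03, 0, 0.003, 0, 0.7], [0.75, 0, -0.03, 0, 0.003, 0, 0.7], [0.75, 0, -0.03, 0, 0.003, 0, 0.7], [0.75, 0, -0.03, 0, 0.003, 0, 0.7]]]}}

```text
time_s: 23.6
eef_pos: [0.5872, -0.2127, 0.0954]
eef_rot: [0.705, -0.074, -0.702, -0.075]
wrist_force: [1.8, 0.6, -0.3]
width: 0.0745
```

Run:
```python
from h import *
go((.5873,-.212,.094),78)
```

```text
pos [ 0.5872 -0.2127  0.0954] jaw -102.1 tilt [ 0.005  0.    -1.   ] t 23.6 F [ 1.8  0.6 -0.3] w 0.0745 q1,q6 [-0.04  1.4 ]
shift [ 0.014 -0.007  0.   ] turn [-0.    -0.001  0.   ] axes y [-0.21 -0.98 -0.  ] z [-0.98  0.21 -0.  ]
```

Request:
{"name": "carry_out", "arguments": {"commands": [[[0, -0.01, 0, 0, -0.001, 0, 0.3], [0, -0.01, 0, 0, -0.001, 0, -1], [0, -0.01, 0, 0, -0.001, 0, -1], [0, -0.01, 0, 0, -0.001, 0, -1], [0, -0.01, 0, 0, -0.001, 0, -1], [0, -0.01, 0, 0, -0.001, 0, -1], [0, -0.01, 0, 0, -0.001, 0, -1]]], "grip_force": 25}}

```text
time_s: 24.3
eef_pos: [0.5876, -0.2117, 0.0959]
eef_rot: [0.704, -0.074, -0.703, -0.075]
wrist_force: [-1.1, 1.3, 5.5]
width: 0.0493
```

Request:
{"name": "carry_out", "arguments": {"commands": [[[-0.05, 0, 0, 0, 0, 0, -1], [-0.15, 0, 0, 0, 0, 0, -1], [-0.35, 0, 0, 0, 0, 0, -1], [-0.6, 0, 0, 0, 0, 0, -1], [-0.9, 0, 0, 0, 0, 0, -1], [-0.9, 0, 0, 0, 0, 0, -1]]]}}

```text
time_s: 24.9
eef_pos: [0.5896, -0.2123, 0.191]
eef_rot: [0.707, -0.074, -0.7, -0.074]
wrist_force: [0.7, 0.1, -1.6]
width: 0.0494
```

Run:
```python
from h import *
go((.623,.003,.19),78)
im=capture('wrist'); cv2.imwrite('pics/w9.png',im)
```

```text
pos [ 0.5896 -0.2123  0.191 ] jaw -102.0 tilt [ 0.009 -0.001 -1.   ] t 24.9 F [ 0.7  0.1 -1.6] w 0.0494 q1,q6 [-0.03  1.4 ]
shift [ 0.012 -2.175  0.122] turn [-0.    -0.003  0.   ] axes y [-0.21 -0.98 -0.  ] z [-0.98  0.21 -0.01]
```

View pics/w9.png

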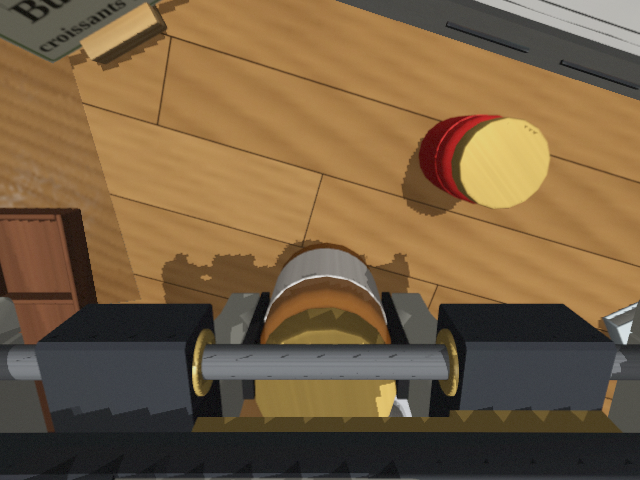

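The jar is held centred. Moving to above the back pocket.

Request:
{"name": "carry_out", "arguments": {"commands": [[[0, -0.25, 0.01, 0, -0.001, 0, -1], [0, -0.55, 0.02, 0, -0.002, 0, -1], [0, -0.85, 0.04, 0, -0.003, 0, -1], [0, -1, 0.05, 0, -0.003, 0, -1]]]}}

```text
time_s: 25.35
eef_pos: [0.6043, -0.1112, 0.188]
eef_rot: [-0.702, 0.073, 0.705, 0.075]
wrist_force: [0.5, -1.0, -2.0]
width: 0.0492
```

Request:
{"name": "carry_out", "arguments": {"commands": [[[0, -0.3, 0.02, 0, 0, 0, -1], [0, -0.6, 0.04, 0, 0, 0, -1], [0, -0.8, 0.06, 0, 0, 0, -1], [0, -0.85, 0.06, 0, 0, 0, -1], [0, -0.85, 0.06, 0, 0, 0, -1]]]}}

```text
time_s: 25.85
eef_pos: [0.6159, -0.0264, 0.1877]
eef_rot: [-0.701, 0.073, 0.705, 0.074]
wrist_force: [0.2, -0.0, -2.3]
width: 0.0495
```

Run:
```python
from h import *
go((.623,.003,.18),78)
```

```text
pos [ 0.6159 -0.0264  0.1877] jaw -101.9 tilt [-0.005  0.003 -1.   ] t 25.85 F [ 0.2 -0.  -2.3] w 0.0495 q1,q6 [0.27 1.09]
shift [ 0.077 -0.302 -0.009] turn [0.    0.002 0.   ] axes y [-0.21 -0.98 -0.  ] z [-0.98  0.21  0.01]
```

Request:
{"name": "carry_out", "arguments": {"commands": [[[0.08, -0.15, -0.01, 0, 0.002, 0, -1], [0.2, -0.3, -0.01, 0, 0.002, 0, -1], [0.35, -0.3, -0.01, 0, 0.003, 0, -1], [0.45, -0.3, -0.01, 0, 0.003, 0, -1], [0.45, -0.3, -0.01, 0, 0.003, 0, -1]]]}}

```text
time_s: 26.35
eef_pos: [0.6216, 0.0027, 0.1403]
eef_rot: [0.703, -0.074, -0.703, -0.074]
wrist_force: [-0.2, -0.1, -1.8]
width: 0.0493
```

Run:
```python
from h import *
go((.623,.003,.102),78)
im=capture('wrist'); s=capture('scene')
b=cv2.resize(s[170:320,220:420],(640,480),interpolation=cv2.INTER_CUBIC)
cv2.imwrite('pics/w10.png',im); cv2.imwrite('pics/s10.png',b)
```

```text
pos [0.6216 0.0027 0.1403] jaw -102.0 tilt [ 0. -0. -1.] t 26.35 F [-0.2 -0.1 -1.8] w 0.0493 q1,q6 [0.32 1.04]
shift [ 0.383 -0.006 -0.013] turn [ 0. -0. -0.] axes y [-0.21 -0.98  0.  ] z [-0.98  0.21 -0.  ]
```

View pics/w10.png

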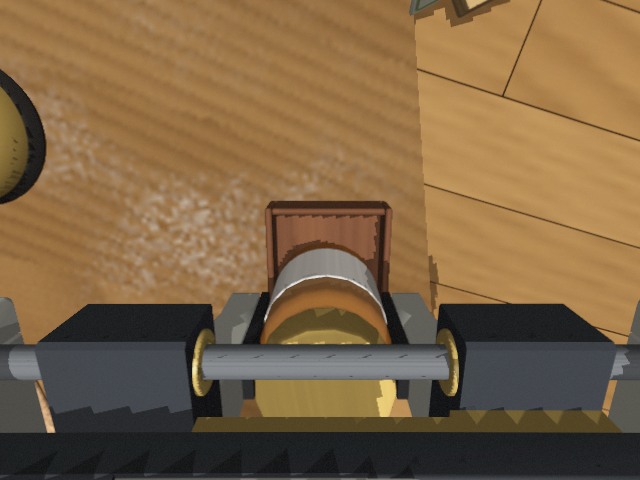

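View pics/s10.png

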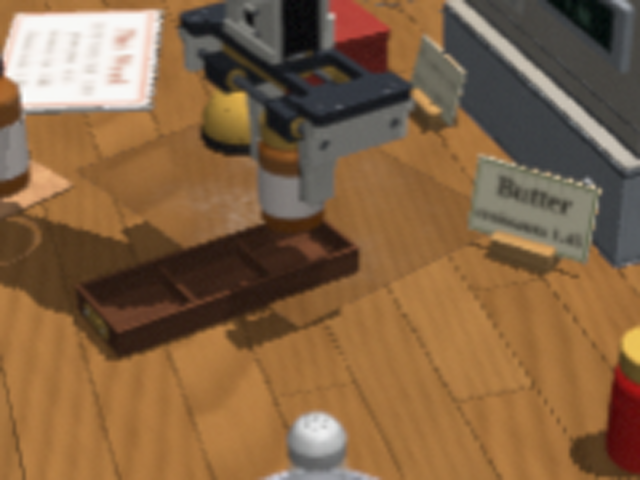

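The jar is centred across the caddy: its body is centred at x≈328 px and the caddy's back edge spans 266–391 px. I'll check along the row using the back edge.

Run:
```python
from h import *
st=status.state()
a=np.radians(-12); ax=np.array([np.cos(a),np.sin(a),0])
p=onz('wrist',(328,203),.026,st); print(p, 'pocket', p-ax*.035, 'along offset', (p-ax*.035-st['eef_pos'])@ax)
```

```text
[ 0.66199709 -0.00685963  0.026     ] pocket [6.27761923e-01 4.17281708e-04 2.60000000e-02] along offset 0.005298725270066313
```

Run:
```python
import cv2
s=cv2.imread('pics/s6.png')
s=cv2.imread('pics/s7.png'); t=cv2.imread('pics/t2.png'); s3=cv2.imread('pics/s3.png')
cv2.imwrite('pics/z1.png',cv2.resize(s3[225:285,235:340],None,fx=7,fy=7,interpolation=cv2.INTER_CUBIC))
cv2.imwrite('pics/z2.png',cv2.resize(t[205:327,280:350],None,fx=4.9,fy=4.9,interpolation=cv2.INTER_CUBIC))
```

```text
(no output)
```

View pics/z1.png

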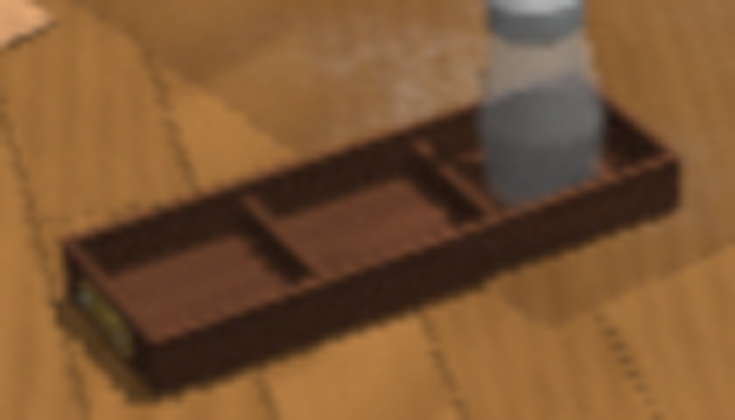

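View pics/z2.png

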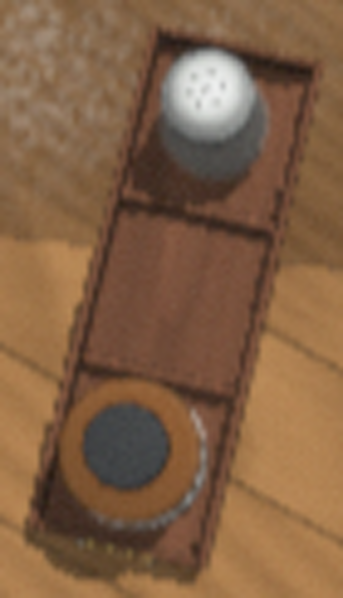

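Run:
```python
from h import *
f=lambda n,u:onz(n,u,.026)[:2].round(4)
T={k:f('top',u) for k,u in dict(BL=(311.6,211.1),BR=(345.5,218.9),FR=(321.4,320.9),FL=(286.1,314.2)).items()}
S={k:f('scene',u) for k,u in dict(BR=(332.4,247.6),FR=(256.1,273.9),FL=(244.7,259.3)).items()}
print(T,S)
a=np.radians(-12); ax=np.array([np.cos(a),np.sin(a)]); n=np.array([-ax[1],ax[0]])
for D in (T,S):
  for k,p in D.items():
    c=p-ax*(.101 if k[0]=='B' else -.101)-n*(.035 if k[1]=='L' else -.035); print(k,'->back pocket',(c+ax*.066).round(4))
```

```text
{'BL': array([0.6612, 0.026 ]), 'BR': array([ 0.6471, -0.0393]), 'FR': array([0.454 , 0.0026]), 'FL': array([0.4646, 0.0682])} {'BR': array([ 0.644 , -0.0454]), 'FR': array([ 0.4487, -0.0013]), 'FL': array([0.4658, 0.0627])}
BL ->back pocket [ 0.6197 -0.001 ]
BR ->back pocket [0.6201 0.0022]
FR ->back pocket [0.6246 0.0021]
FL ->back pocket [ 0.6207 -0.0008]
BR ->back pocket [ 0.617  -0.0039]
FR ->back pocket [ 0.6193 -0.0018]
FL ->back pocket [ 0.6219 -0.0063]
```

Run:
```python
from h import *
im=cv2.imread('pics/w10.png')
cv2.imwrite('pics/z3.png',cv2.resize(im[190:330,250:410],None,fx=4,fy=4,interpolation=cv2.INTER_CUBIC))
```

```text
(no output)
```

View pics/z3.png

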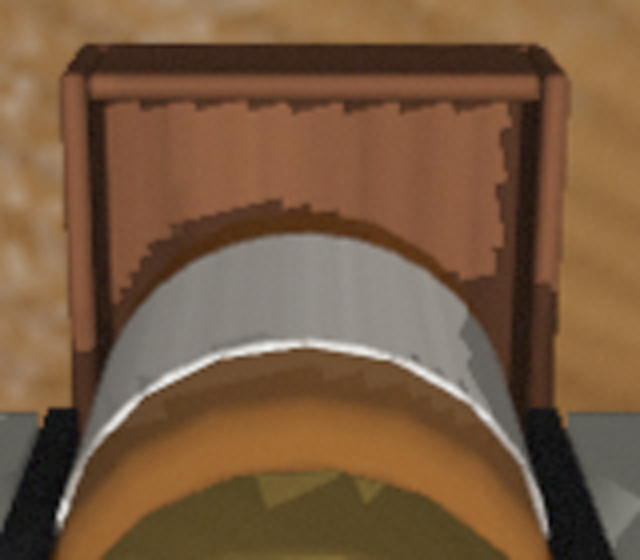

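Run:
```python
from h import *
st=status.state(); a=np.radians(-12); ax=np.array([np.cos(a),np.sin(a),0]); n=np.array([-ax[1],ax[0],0])
def rel(u,z): d=onz('wrist',u,z,st)-st['eef_pos']; return (d@ax).round(4),(d@n).round(4)
print('outer top edge',rel((328,208.8),.026),'inner',rel((328,215),.026),'outer bottom',rel((328,201.5),0.0))
print('jar base far',rel((326,242.5),.0444))
print('wall L/R inner top',rel((250+82/4,190+200/4),.026),rel((250+545/4,190+200/4),.026))
```

```text
outer top edge (np.float64(0.0371), np.float64(-0.0012)) inner (np.float64(0.0336), np.float64(-0.0012)) outer bottom (np.float64(0.0361), np.float64(-0.0013))
jar base far (np.float64(0.0234), np.float64(-0.0001))
wall L/R inner top (np.float64(0.0192), np.float64(0.031)) (np.float64(0.0193), np.float64(-0.0338))
```

The dark band at v≈202–208 is the wall's outer face, which I had mistaken for the top. The top edge is at v≈209, so the pocket is only +2 mm along the row and −1 mm across. I'll apply that and lower the jar.

Request:
{"name": "carry_out", "arguments": {"commands": [[[0.05, 0.01, -0.02, 0, 0, 0, -1], [0.12, 0.01, -0.02, 0, 0, 0, -1], [0.2, 0.01, -0.02, 0, 0.001, 0, -1], [0.27, 0.01, -0.02, 0, 0.001, 0, -1], [0.33, 0.01, -0.02, 0, 0.001, 0, -1], [0.33, 0.01, -0.02, 0, 0.001, 0, -1]]]}}

```text
time_s: 27.05
eef_pos: [0.624, 0.0011, 0.1081]
eef_rot: [0.705, -0.074, -0.702, -0.073]
wrist_force: [0.2, 0.5, -1.7]
width: 0.0494
```

Run:
```python
from h import *
go((.6234,.0012,.102),78)
```

```text
pos [0.624  0.0011 0.1081] jaw -102.0 tilt [ 0.005 -0.001 -1.   ] t 27.05 F [ 0.2  0.5 -1.7] w 0.0494 q1,q6 [0.32 1.04]
shift [0.061 0.    0.007] turn [ 0.    -0.001 -0.   ] axes y [-0.21 -0.98  0.  ] z [-0.98  0.21 -0.  ]
```

Jar bottom is at about 12 mm, below the wall rim, with no contact force. Now the final lowering.

Request:
{"name": "carry_out", "arguments": {"commands": [[[0.03, 0, 0, 0, -0.001, 0, -1], [0.05, 0, 0, 0, -0.001, 0, -1], [0.05, 0, 0, 0, -0.001, 0, -1], [0.055, 0, 0, 0, -0.001, 0, -1], [0.055, 0, 0, 0, -0.001, 0, -1]]]}}

```text
time_s: 27.55
eef_pos: [0.6242, 0.0012, 0.1028]
eef_rot: [0.704, -0.074, -0.703, -0.074]
wrist_force: [-0.8, -0.8, -2.5]
width: 0.0492
```

Run:
```python
from h import *
go((.6234,.0012,.102),78)
```

```text
pos [0.6242 0.0012 0.1028] jaw -102.0 tilt [ 0.002 -0.    -1.   ] t 27.55 F [-0.8 -0.8 -2.5] w 0.0492 q1,q6 [0.31 1.05]
shift [0.008 0.001 0.008] turn [ 0.    -0.001  0.   ] axes y [-0.21 -0.98 -0.  ] z [-0.98  0.21 -0.  ]
```

Request:
{"name": "carry_out", "arguments": {"commands": [[[0.008, 0, 0, 0, 0, 0, -1], [0.012, 0, 0, 0, 0, 0, -1], [0.012, 0, 0, 0, 0, 0, -1]]]}}

```text
time_s: 27.85
eef_pos: [0.6243, 0.0012, 0.1019]
eef_rot: [0.704, -0.074, -0.702, -0.074]
wrist_force: [-2.1, -0.0, 2.3]
width: 0.0487
```

Run:
```python
from h import *
go((.6234,.0012,.102),78)
```

```text
pos [0.6243 0.0012 0.1019] jaw -101.9 tilt [ 0.002 -0.    -1.   ] t 27.85 F [-2.1 -0.   2.3] w 0.0487 q1,q6 [0.31 1.05]
shift [-0.001  0.001  0.009] turn [ 0.    -0.001  0.   ] axes y [-0.21 -0.98 -0.  ] z [-0.98  0.21 -0.  ]
```

Down. Release and rise.

Request:
{"name": "carry_out", "arguments": {"commands": [[[0, 0, 0, 0, 0, 0, 0.2], [0, 0, 0, 0, 0, 0, 0.4], [0, 0, 0, 0, 0, 0, 1], [0, 0, 0, 0, 0, 0, 1], [0, 0, 0, 0, 0, 0, 1]]]}}

```text
time_s: 28.35
eef_pos: [0.6243, 0.0012, 0.1019]
eef_rot: [0.704, -0.074, -0.702, -0.074]
wrist_force: [0.1, -0.6, 0.3]
width: 0.0794
```

Request:
{"name": "carry_out", "arguments": {"commands": [[[-0.1, 0, 0, 0, 0, 0, 1], [-0.4, 0, 0, 0, 0, 0, 1], [-0.8, 0, 0, 0, 0, 0, 1], [-1, 0, 0, 0, 0, 0, 1], [-1, 0, 0, 0, 0, 0, 1]]]}}

```text
time_s: 28.85
eef_pos: [0.6259, 0.0015, 0.2067]
eef_rot: [0.707, -0.073, -0.7, -0.074]
wrist_force: [-0.2, -0.4, 0.0]
width: 0.0877
```

Run:
```python
from h import *
go((.5329,.2611,.23),180)
im=capture('wrist'); s=capture('scene')
cv2.imwrite('pics/w11.png',cv2.resize(im,(400,300))); cv2.imwrite('pics/s11.png',s)
```

```text
pos [0.6259 0.0015 0.2067] jaw -101.9 tilt [ 0.009  0.001 -1.   ] t 28.85 F [-0.2 -0.4  0. ] w 0.0877 q1,q6 [0.31 1.05]
shift [-0.238 -2.349  1.444] turn [ 0.434 -0.002  0.003] axes y [-0.21 -0.98 -0.  ] z [-0.98  0.21 -0.01]
```

View pics/w11.png

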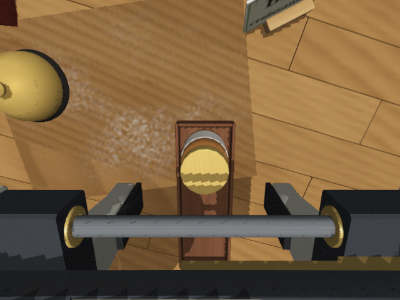

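View pics/s11.png

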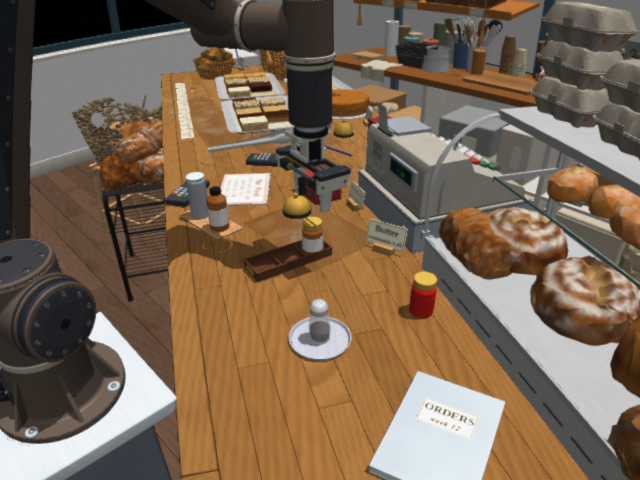

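The jar stands upright in the back pocket at scene (312,235). Now the bottle.

Request:
{"name": "carry_out", "arguments": {"commands": [[[-0.25, -1, 0.6, 0.22, -0.002, 0.003, 1], [-0.25, -1, 0.6, 0.22, -0.002, 0.003, 1], [-0.25, -1, 0.6, 0.22, -0.002, 0.003, 1], [-0.25, -1, 0.6, 0.22, -0.002, 0.003, 1], [-0.25, -1, 0.6, 0.22, -0.002, 0.003, 1]]]}}

```text
time_s: 29.45
eef_pos: [0.5852, 0.1125, 0.2269]
eef_rot: [-0.634, 0.312, 0.638, 0.306]
wrist_force: [-0.2, 0.1, -0.6]
width: 0.0877
```

Run:
```python
from h import *
go((.5329,.2611,.23),180)
```

```text
pos [0.5852 0.1125 0.2269] jaw -141.8 tilt [-0.008 -0.005 -1.   ] t 29.45 F [-0.2  0.1 -0.6] w 0.0877 q1,q6 [0.52 0.15]
shift [-0.034 -0.508  1.491] turn [ 0.212 -0.001 -0.003] axes y [-0.79 -0.62  0.01] z [-0.62  0.79  0.  ]
```

Request:
{"name": "carry_out", "arguments": {"commands": [[[-0.04, -0.3, 1, 0.21, -0.001, -0.003, 1], [-0.04, -0.3, 1, 0.21, -0.001, -0.003, 1], [-0.04, -0.3, 1, 0.21, -0.001, -0.003, 1], [-0.04, -0.3, 1, 0.21, -0.001, -0.003, 1], [-0.04, -0.3, 1, 0.21, -0.001, -0.003, 1]]]}}

```text
time_s: 29.95
eef_pos: [0.546, 0.2101, 0.2296]
eef_rot: [-0.5, 0.5, 0.501, 0.499]
wrist_force: [-0.1, 0.1, -0.5]
width: 0.0873
```

Run:
```python
from h import *
go((.5329,.2611,.22),180)
```

```text
pos [0.546  0.2101 0.2296] jaw -179.8 tilt [-0.002 -0.    -1.   ] t 29.95 F [-0.1  0.1 -0.5] w 0.0873 q1,q6 [ 0.7 -0.7]
shift [0.096 0.13  0.51 ] turn [ 0.001 -0.    -0.001] axes y [-1. -0.  0.] z [-0.  1. -0.]
```

Request:
{"name": "carry_out", "arguments": {"commands": [[[0, 0.13, 0.5, 0, 0, 0, 1], [0.1, 0.13, 0.51, 0, 0, 0, 1], [0.1, 0.13, 0.51, 0, 0, 0, 1], [0.1, 0.13, 0.51, 0, 0, 0, 1]]]}}

```text
time_s: 30.35
eef_pos: [0.5324, 0.2605, 0.2187]
eef_rot: [-0.5, 0.501, 0.501, 0.498]
wrist_force: [-0.1, 0.2, -0.6]
width: 0.0877
```

Run:
```python
from h import *
go((.5329,.2611,.1291),180)
im=capture('wrist'); cv2.imwrite('pics/w12.png',cv2.resize(im,(400,300)))
```

```text
pos [0.5324 0.2605 0.2187] jaw -179.8 tilt [-0.004 -0.002 -1.   ] t 30.35 F [-0.1  0.2 -0.6] w 0.0877 q1,q6 [ 0.78 -0.78]
shift [ 0.895 -0.008  0.008] turn [ 0.001 -0.001 -0.001] axes y [-1. -0.  0.] z [-0.  1. -0.]
```

View pics/w12.png

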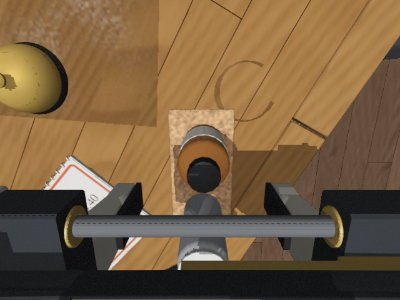

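The bottle (205,160) is centred between the fingers, with the tin behind it. Descending.

Request:
{"name": "carry_out", "arguments": {"commands": [[[0.3, 0, 0, 0, -0.001, -0.001, 1], [0.6, 0, 0, 0, -0.002, -0.001, 1], [0.8, 0, 0, 0, -0.003, -0.002, 1], [0.89, 0, 0, 0, -0.003, -0.002, 1], [0.89, 0, 0, 0, -0.003, -0.002, 1], [0.89, 0, 0, 0, -0.003, -0.002, 1]]]}}

```text
time_s: 31.0
eef_pos: [0.5332, 0.2602, 0.1311]
eef_rot: [-0.499, 0.496, 0.502, 0.503]
wrist_force: [0.4, 1.0, 0.1]
width: 0.0878
```

Run:
```python
from h import *
go((.5329,.2611,.1291),180)
```

```text
pos [0.5332 0.2602 0.1311] jaw -179.9 tilt [ 0.004  0.009 -1.   ] t 31.0 F [0.4 1.  0.1] w 0.0878 q1,q6 [ 0.78 -0.78]
shift [0.02  0.003 0.008] turn [0.001 0.003 0.001] axes y [-1. -0. -0.] z [-0.    1.    0.01]
```

Request:
{"name": "carry_out", "arguments": {"commands": [[[0.02, 0, 0.01, 0, 0.003, 0.001, 1], [0.025, 0, 0.01, 0, 0.003, 0.001, 1], [0.025, 0, 0.01, 0, 0.003, 0.001, 0.3], [0.025, 0, 0.01, 0, 0.003, 0.001, -1], [0.025, 0, 0.01, 0, 0.003, 0.001, -1], [0.025, 0, 0.01, 0, 0.003, 0.001, -1], [0.025, 0, 0.01, 0, 0.003, 0.001, -1], [0.025, 0, 0.01, 0, 0.003, 0.001, -1], [0.025, 0, 0.01, 0, 0.003, 0.001, -1], [0.025, 0, 0.01, 0, 0.003, 0.001, -1]]], "grip_force": 25}}

```text
time_s: 32.0
eef_pos: [0.5331, 0.2612, 0.1286]
eef_rot: [0.501, -0.499, -0.5, -0.499]
wrist_force: [-0.6, -0.2, 0.7]
width: 0.0511
```

Run:
```python
from h import *
go((.5329,.2611,.1291),180)
```

```text
pos [0.5331 0.2612 0.1286] jaw -179.9 tilt [ 0.001 -0.001 -1.   ] t 32.0 F [-0.6 -0.2  0.7] w 0.0511 q1,q6 [ 0.79 -0.78]
shift [-0.005  0.002 -0.001] turn [ 0.001 -0.     0.   ] axes y [-1. -0. -0.] z [-0.  1. -0.]
```

Request:
{"name": "carry_out", "arguments": {"commands": [[[-0.1, 0, 0, 0, 0, 0, -1], [-0.3, 0, 0, 0, 0, 0, -1], [-0.6, 0, 0, 0, 0, 0, -1], [-0.8, 0, 0, 0, 0, 0, -1], [-0.8, 0, 0, 0, 0, 0, -1]]]}}

```text
time_s: 32.5
eef_pos: [0.5343, 0.2622, 0.2122]
eef_rot: [0.501, -0.497, -0.5, -0.501]
wrist_force: [0.5, 0.4, -4.1]
width: 0.0514
```

Request:
{"name": "carry_out", "arguments": {"commands": [[[0, 0.03, -0.2, -0.04, 0, 0, -1], [0, 0.06, -0.4, -0.08, 0, 0, -1], [0, 0.09, -0.6, -0.12, 0, 0, -1], [0, 0.12, -0.8, -0.16, 0, 0, -1], [0, 0.15, -1, -0.2, 0, 0, -1], [0, 0.15, -1, -0.22, 0, 0, -1]]]}}

```text
time_s: 33.1
eef_pos: [0.5182, 0.1597, 0.2108]
eef_rot: [0.641, -0.298, -0.64, -0.3]
wrist_force: [-0.4, 0.0, -3.4]
width: 0.0511
```

Run:
```python
from h import *
go((.4947,.0297,.21),78)
```

```text
pos [0.5182 0.1597 0.2108] jaw -140.1 tilt [ 0.003  0.002 -1.   ] t 33.1 F [-0.4  0.  -3.4] w 0.0511 q1,q6 [0.66 0.04]
shift [ 0.005  1.015 -0.846] turn [-0.212 -0.001  0.001] axes y [-0.77 -0.64 -0.  ] z [-0.64  0.77 -0.  ]
```

Request:
{"name": "carry_out", "arguments": {"commands": [[[0, 0.2, -0.17, -0.04, 0, 0, -1], [0, 0.4, -0.34, -0.08, 0, 0, -1], [0, 0.6, -0.51, -0.12, 0, 0, -1], [0, 0.8, -0.68, -0.16, 0, 0, -1], [0, 1, -0.84, -0.2, 0, 0, -1], [0, 1, -0.84, -0.212, 0, 0.001, -1], [0, 1, -0.84, -0.212, 0, 0.001, -1]]]}}

```text
time_s: 33.8
eef_pos: [0.4948, 0.0304, 0.2099]
eef_rot: [0.703, -0.074, -0.703, -0.073]
wrist_force: [0.7, 0.3, -3.4]
width: 0.0509
```

Run:
```python
from h import *
go((.4947,.0297,.1306),78)
```

```text
pos [0.4948 0.0304 0.2099] jaw -102.0 tilt [ 0.    -0.001 -1.   ] t 33.8 F [ 0.7  0.3 -3.4] w 0.0509 q1,q6 [0.46 0.9 ]
shift [ 0.793  0.006 -0.   ] turn [ 0. -0. -0.] axes y [-0.21 -0.98  0.  ] z [-0.98  0.21 -0.  ]
```

Request:
{"name": "carry_out", "arguments": {"commands": [[[0.15, 0.01, 0, 0, 0, 0, -1], [0.35, 0.01, 0, 0, 0.001, 0, -1], [0.5, 0.01, 0, 0, 0.001, 0, -1], [0.53, 0.01, 0, 0, 0.001, 0, -1], [0.53, 0.01, 0, 0, 0.001, 0, -1]]]}}

```text
time_s: 34.3
eef_pos: [0.4944, 0.0295, 0.1563]
eef_rot: [0.704, -0.075, -0.703, -0.073]
wrist_force: [-0.1, -0.5, -1.8]
width: 0.0513
```

Run:
```python
from h import *
go((.4947,.0297,.1306),78)
im=capture('wrist'); cv2.imwrite('pics/w13.png',im)
```

```text
pos [0.4944 0.0295 0.1563] jaw -102.0 tilt [ 0.002 -0.003 -1.   ] t 34.3 F [-0.1 -0.5 -1.8] w 0.0513 q1,q6 [0.46 0.9 ]
shift [ 0.257 -0.003 -0.002] turn [ 0.    -0.001 -0.001] axes y [-0.21 -0.98  0.  ] z [-0.98  0.21 -0.  ]
```

View pics/w13.png

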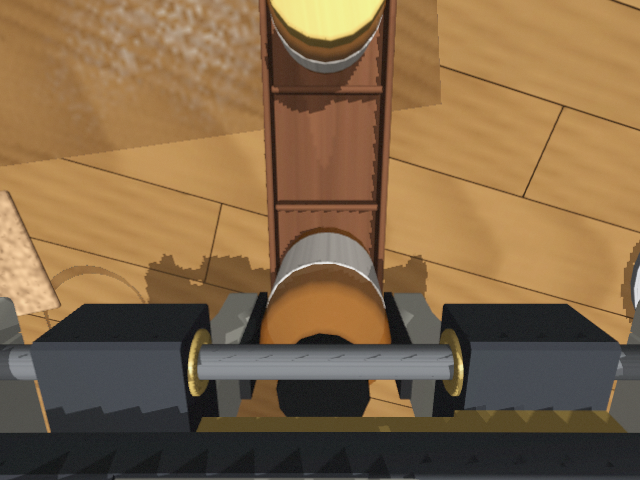

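The bottle is lined up over the front pocket, between the walls at x≈273 and 383 px and clear of the divider at v≈207. Lowering slowly.

Request:
{"name": "carry_out", "arguments": {"commands": [[[0.04, 0, 0, 0, 0, 0, -1], [0.08, 0, 0, 0, 0, 0, -1], [0.13, 0, 0, 0, 0, 0, -1], [0.18, 0, 0, 0, 0, 0, -1], [0.21, 0, 0, 0, -0.001, 0, -1], [0.22, 0, 0, 0, -0.001, 0, -1], [0.22, 0, 0, 0, -0.001, 0, -1]]]}}

```text
time_s: 35.05
eef_pos: [0.4949, 0.0295, 0.1348]
eef_rot: [-0.703, 0.074, 0.703, 0.073]
wrist_force: [-0.7, -1.0, -3.6]
width: 0.0512
```

Run:
```python
from h import *
go((.4947,.0297,.1306),78)
```

```text
pos [0.4949 0.0295 0.1348] jaw -102.0 tilt [-0.    -0.002 -1.   ] t 35.05 F [-0.7 -1.  -3.6] w 0.0512 q1,q6 [0.46 0.9 ]
shift [ 0.042 -0.001  0.002] turn [ 0.    -0.    -0.001] axes y [-0.21 -0.98  0.  ] z [-0.98  0.21 -0.  ]
```

Request:
{"name": "carry_out", "arguments": {"commands": [[[0.02, 0, 0, 0, 0, 0, -1], [0.035, 0, 0, 0, 0, 0, -1], [0.045, 0, 0, 0, 0, 0, -1], [0.045, 0, 0, 0, 0, 0, -1]]]}}

```text
time_s: 35.45
eef_pos: [0.4951, 0.0295, 0.1306]
eef_rot: [0.703, -0.074, -0.703, -0.073]
wrist_force: [-0.6, -1.3, 2.1]
width: 0.0509
```

Run:
```python
from h import *
go((.4947,.0297,.1306),78)
```

```text
pos [0.4951 0.0295 0.1306] jaw -102.0 tilt [ 0.    -0.002 -1.   ] t 35.45 F [-0.6 -1.3  2.1] w 0.0509 q1,q6 [0.46 0.9 ]
shift [-0.    -0.001  0.004] turn [ 0.    -0.    -0.001] axes y [-0.21 -0.98  0.  ] z [-0.98  0.21 -0.  ]
```

Seated. Release, rise, and go back for the tin.

Request:
{"name": "carry_out", "arguments": {"commands": [[[0, 0, 0, 0, 0, 0, 0.2], [0, 0, 0, 0, 0, 0, 0.4], [0, 0, 0, 0, 0, 0, 1], [0, 0, 0, 0, 0, 0, 1], [0, 0, 0, 0, 0, 0, 1]]]}}

```text
time_s: 35.95
eef_pos: [0.4951, 0.0295, 0.1306]
eef_rot: [0.703, -0.074, -0.703, -0.073]
wrist_force: [0.1, 1.0, -0.2]
width: 0.0789
```

Request:
{"name": "carry_out", "arguments": {"commands": [[[-0.1, 0, 0, 0, 0, 0, 1], [-0.4, 0, 0, 0, 0, 0, 1], [-0.8, 0, 0, 0, 0, 0, 1], [-1, 0, 0, 0, 0, 0, 1], [-1, 0, 0, 0, 0, 0, 1]]]}}

```text
time_s: 36.45
eef_pos: [0.4968, 0.0302, 0.2348]
eef_rot: [0.706, -0.073, -0.701, -0.074]
wrist_force: [-0.1, 1.1, -0.4]
width: 0.0874
```

Run:
```python
from h import *
go((.534,.3586,.235),78)
s=capture('scene'); cv2.imwrite('pics/s14.png',s)
```

```text
pos [0.4968 0.0302 0.2348] jaw -101.9 tilt [ 0.007  0.001 -1.   ] t 36.45 F [-0.1  1.1 -0.4] w 0.0874 q1,q6 [0.46 0.9 ]
shift [ 2.00e-03 -3.29e+00  3.15e-01] turn [ 0.    -0.002  0.001] axes y [-0.21 -0.98 -0.  ] z [-0.98  0.21 -0.01]
```

View pics/s14.png

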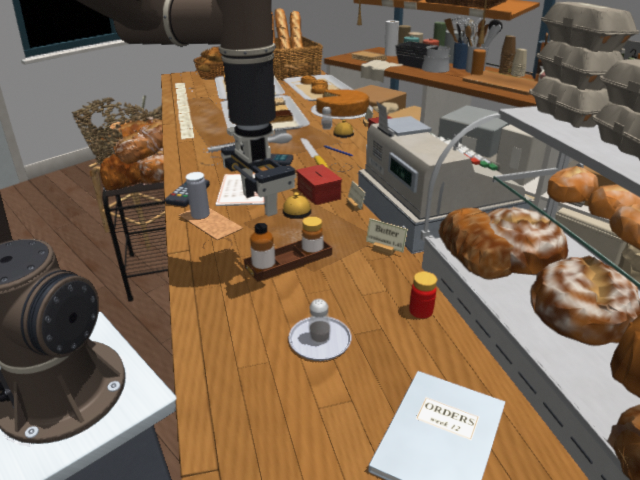

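The bottle is back in the front pocket at (261,248), the jar in the back at (312,235), and the tin is still on the mat at (198,195).

Request:
{"name": "carry_out", "arguments": {"commands": [[[0, -1, 0.1, 0, -0.002, 0.001, 1], [0, -1, 0.1, 0, -0.002, 0.001, 1], [0, -1, 0.1, 0, -0.002, 0.001, 1]]]}}

```text
time_s: 36.8
eef_pos: [0.5075, 0.1339, 0.2325]
eef_rot: [-0.703, 0.073, 0.704, 0.072]
wrist_force: [0.4, -0.2, -0.0]
width: 0.0874
```

Request:
{"name": "carry_out", "arguments": {"commands": [[[0, -1, 0.1, 0, 0, 0, 1], [0, -1, 0.1, 0, 0, 0, 1], [0, -1, 0.1, 0, 0, 0, 1]]]}}

```text
time_s: 37.1
eef_pos: [0.5185, 0.2377, 0.2312]
eef_rot: [-0.703, 0.072, 0.704, 0.071]
wrist_force: [-1.3, -1.0, 0.1]
width: 0.0876
```

Request:
{"name": "carry_out", "arguments": {"commands": [[[0, -0.9, 0.1, 0, 0, 0, 1], [0, -0.9, 0.1, 0, 0, 0, 1], [0, -0.9, 0.1, 0, 0, 0, 1], [0, -0.9, 0.1, 0, 0, 0, 1]]]}}

```text
time_s: 37.5
eef_pos: [0.5262, 0.3283, 0.2295]
eef_rot: [-0.702, 0.073, 0.705, 0.07]
wrist_force: [-0.3, -0.0, -0.7]
width: 0.0875
```

Run:
```python
from h import *
go((.534,.3586,.22),78)
```

```text
pos [0.5262 0.3283 0.2295] jaw -101.5 tilt [-0.005 -0.004 -1.   ] t 37.5 F [-0.3 -0.  -0.7] w 0.0875 q1,q6 [0.87 0.5 ]
shift [ 0.093 -0.313 -0.016] turn [ 0.003  0.001 -0.002] axes y [-0.2  -0.98  0.  ] z [-0.98  0.2   0.  ]
```

Request:
{"name": "carry_out", "arguments": {"commands": [[[0, -0.31, -0.02, 0.003, 0.001, -0.002, 1], [0.1, -0.31, -0.02, 0.003, 0.001, -0.002, 1], [0.1, -0.31, -0.02, 0.003, 0.001, -0.002, 1], [0.1, -0.31, -0.02, 0.003, 0.001, -0.002, 1]]]}}

```text
time_s: 37.9
eef_pos: [0.534, 0.3568, 0.2188]
eef_rot: [-0.703, 0.075, 0.704, 0.075]
wrist_force: [-0.5, 0.1, 1.2]
width: 0.0876
```

Run:
```python
from h import *
go((.534,.3586,.1345),78)
im=capture('wrist'); cv2.imwrite('pics/w15.png',cv2.resize(im,(400,300)))
```

```text
pos [0.534  0.3568 0.2188] jaw -102.1 tilt [-0.002  0.    -1.   ] t 37.9 F [-0.5  0.1  1.2] w 0.0876 q1,q6 [0.89 0.47]
shift [ 0.843 -0.018  0.002] turn [-0.001  0.001 -0.   ] axes y [-0.21 -0.98  0.  ] z [-0.98  0.21  0.  ]
```

View pics/w15.png

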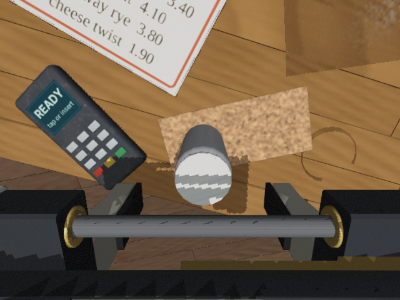

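Request:
{"name": "carry_out", "arguments": {"commands": [[[0.3, -0.02, 0, 0, 0.001, 0, 1], [0.6, -0.02, 0, 0, 0.001, 0, 1], [0.8, -0.02, 0, 0, 0.001, 0, 1], [0.84, -0.02, 0, 0, 0.001, 0, 1], [0.84, -0.02, 0, 0, 0.001, 0, 1], [0.84, -0.02, 0, 0, 0.001, 0, 1]]]}}

```text
time_s: 38.55
eef_pos: [0.5352, 0.3594, 0.137]
eef_rot: [0.704, -0.074, -0.702, -0.075]
wrist_force: [0.1, -0.1, 0.3]
width: 0.0883
```

Run:
```python
from h import *
go((.534,.3586,.1345),78)
```

```text
pos [0.5352 0.3594 0.137 ] jaw -102.1 tilt [ 0.004  0.002 -1.   ] t 38.55 F [ 0.1 -0.1  0.3] w 0.0883 q1,q6 [0.89 0.46]
shift [0.024 0.01  0.011] turn [-0.001 -0.001  0.001] axes y [-0.21 -0.98 -0.  ] z [-0.98  0.21 -0.  ]
```

Request:
{"name": "carry_out", "arguments": {"commands": [[[0.02, 0.01, 0.01, -0.001, -0.001, 0.001, 1], [0.025, 0.01, 0.01, -0.001, -0.001, 0.001, 1], [0.025, 0.01, 0.01, -0.001, -0.001, 0.001, 0.3], [0.025, 0.01, 0.01, -0.001, -0.001, 0.001, -1], [0.025, 0.01, 0.01, -0.001, -0.001, 0.001, -1], [0.025, 0.01, 0.01, -0.001, -0.001, 0.001, -1], [0.025, 0.01, 0.01, -0.001, -0.001, 0.001, -1], [0.025, 0.01, 0.01, -0.001, -0.001, 0.001, -1], [0.025, 0.01, 0.01, -0.001, -0.001, 0.001, -1], [0.025, 0.01, 0.01, -0.001, -0.001, 0.001, -1]]], "grip_force": 25}}

```text
time_s: 39.55
eef_pos: [0.534, 0.3586, 0.1344]
eef_rot: [0.703, -0.074, -0.703, -0.073]
wrist_force: [-0.8, -0.1, 0.2]
width: 0.0516
```

Run:
```python
from h import *
go((.534,.3586,.1345),78)
```

```text
pos [0.534  0.3586 0.1344] jaw -101.9 tilt [-0.    -0.001 -1.   ] t 39.55 F [-0.8 -0.1  0.2] w 0.0516 q1,q6 [0.89 0.47]
shift [-0.001 -0.     0.   ] turn [ 0. -0. -0.] axes y [-0.21 -0.98  0.  ] z [-0.98  0.21 -0.  ]
```

Request:
{"name": "carry_out", "arguments": {"commands": [[[-0.1, 0, 0, 0, 0, 0, -1], [-0.3, 0, 0, 0, 0, 0, -1], [-0.6, 0, 0, 0, 0, 0, -1], [-0.9, 0, 0, 0, 0, 0, -1], [-1, 0, 0, 0, 0, 0, -1]]]}}

```text
time_s: 40.05
eef_pos: [0.535, 0.3595, 0.2386]
eef_rot: [0.705, -0.072, -0.702, -0.074]
wrist_force: [0.1, 0.2, -1.8]
width: 0.0516
```

Request:
{"name": "carry_out", "arguments": {"commands": [[[-0.15, 0.25, -0.05, 0, 0, 0, -1], [-0.35, 0.55, -0.15, 0, -0.002, 0, -1], [-0.4, 0.85, -0.25, 0, -0.002, 0, -1], [-0.4, 1, -0.28, 0, -0.002, 0, -1]]]}}

```text
time_s: 40.45
eef_pos: [0.5418, 0.2539, 0.2794]
eef_rot: [-0.703, 0.072, 0.704, 0.075]
wrist_force: [-0.3, -0.7, -2.1]
width: 0.0518
```

Run:
```python
from h import *
go((.5603,.0164,.268),78)
```

```text
pos [0.5418 0.2539 0.2794] jaw -102.0 tilt [-0.001  0.005 -1.   ] t 40.45 F [-0.3 -0.7 -2.1] w 0.0518 q1,q6 [0.76 0.6 ]
shift [ 0.102  2.285 -0.674] turn [0.    0.001 0.001] axes y [-0.21 -0.98 -0.  ] z [-0.98  0.21  0.  ]
```

Request:
{"name": "carry_out", "arguments": {"commands": [[[0.01, 0.35, -0.1, 0, 0, 0.001, -1], [0.03, 0.7, -0.2, 0, 0, 0.001, -1], [0.05, 1, -0.3, 0, 0, 0.001, -1], [0.05, 1, -0.3, 0, 0, 0.001, -1]]]}}

```text
time_s: 40.85
eef_pos: [0.5496, 0.1468, 0.2729]
eef_rot: [-0.702, 0.075, 0.705, 0.075]
wrist_force: [-0.1, 0.2, -2.8]
width: 0.0517
```

Request:
{"name": "carry_out", "arguments": {"commands": [[[0.01, 0.3, -0.1, 0, 0, 0, -1], [0.02, 0.6, -0.18, 0, 0, 0, -1], [0.03, 0.85, -0.25, 0, 0, 0, -1], [0.03, 0.9, -0.27, 0, 0, 0, -1]]]}}

```text
time_s: 41.25
eef_pos: [0.5566, 0.0514, 0.2691]
eef_rot: [-0.701, 0.075, 0.705, 0.075]
wrist_force: [0.4, 0.0, -1.2]
width: 0.0516
```

Run:
```python
from h import *
go((.5603,.0164,.260),78)
```

```text
pos [0.5566 0.0514 0.2691] jaw -102.3 tilt [-0.005  0.001 -1.   ] t 41.25 F [ 0.4  0.  -1.2] w 0.0516 q1,q6 [0.44 0.92]
shift [ 0.09   0.334 -0.111] turn [-0.001  0.002 -0.   ] axes y [-0.21 -0.98  0.  ] z [-0.98  0.21  0.01]
```

Request:
{"name": "carry_out", "arguments": {"commands": [[[0.03, 0.15, -0.06, -0.001, 0.002, 0, -1], [0.06, 0.3, -0.11, -0.001, 0.002, 0, -1], [0.08, 0.33, -0.11, -0.001, 0.002, 0, -1], [0.08, 0.33, -0.11, -0.001, 0.002, 0, -1], [0.08, 0.33, -0.11, -0.001, 0.002, 0, -1]]]}}

```text
time_s: 41.75
eef_pos: [0.5603, 0.0172, 0.2609]
eef_rot: [0.703, -0.075, -0.703, -0.074]
wrist_force: [0.4, 1.0, -1.4]
width: 0.0517
```

Run:
```python
from h import *
go((.5603,.0164,.165),78)
im=capture('wrist'); cv2.imwrite('pics/w16.png',cv2.resize(im,(400,300)))
```

```text
pos [0.5603 0.0172 0.2609] jaw -102.1 tilt [ 0.001 -0.001 -1.   ] t 41.75 F [ 0.4  1.  -1.4] w 0.0517 q1,q6 [0.38 0.98]
shift [ 0.959  0.007 -0.001] turn [-0. -0. -0.] axes y [-0.21 -0.98  0.  ] z [-0.98  0.21 -0.  ]
```

View pics/w16.png

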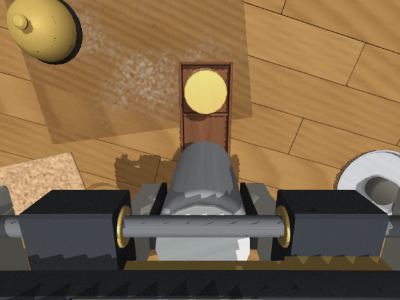

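The tin is above the middle pocket, in line with the caddy. Lowering it to just above the rim.

Request:
{"name": "carry_out", "arguments": {"commands": [[[0.15, 0.01, 0, 0, 0, 0, -1], [0.35, 0.01, 0, 0, 0.001, 0, -1], [0.6, 0.01, 0, 0, 0.002, 0, -1], [0.8, 0.01, 0, 0, 0.002, 0, -1], [0.94, 0.01, 0, 0, 0.002, 0, -1], [0.94, 0.01, 0, 0, 0.002, 0, -1], [0.94, 0.01, 0, 0, 0.002, 0, -1]]]}}

```text
time_s: 42.5
eef_pos: [0.5606, 0.0167, 0.1675]
eef_rot: [0.706, -0.074, -0.701, -0.073]
wrist_force: [0.7, -0.6, -2.5]
width: 0.0517
```

Run:
```python
from h import *
go((.5603,.0164,.1364),78)
im=capture('wrist'); cv2.imwrite('pics/w17.png',cv2.resize(im,(400,300)))
```

```text
pos [0.5606 0.0167 0.1675] jaw -102.0 tilt [ 0.007 -0.002 -1.   ] t 42.5 F [ 0.7 -0.6 -2.5] w 0.0517 q1,q6 [0.38 0.98]
shift [0.311 0.003 0.005] turn [-0.    -0.002 -0.   ] axes y [-0.21 -0.98  0.  ] z [-0.98  0.21 -0.01]
```

View pics/w17.png

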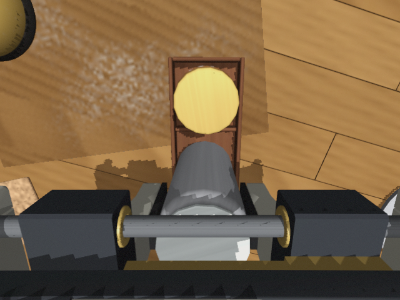

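Request:
{"name": "carry_out", "arguments": {"commands": [[[0.02, 0, 0, 0, -0.002, 0, -1], [0.06, 0, 0, 0, -0.002, 0, -1], [0.12, 0, 0, 0, -0.002, 0, -1], [0.18, 0, 0, 0, -0.002, 0, -1], [0.23, 0, 0, 0, -0.002, 0, -1], [0.26, 0, 0, 0, -0.002, 0, -1], [0.26, 0, 0, 0, -0.002, 0, -1]]]}}

```text
time_s: 43.25
eef_pos: [0.5608, 0.0166, 0.1413]
eef_rot: [0.704, -0.074, -0.703, -0.074]
wrist_force: [-0.2, 0.1, -1.7]
width: 0.0516
```

Run:
```python
from h import *
go((.5603,.0164,.1364),78)
```

```text
pos [0.5608 0.0166 0.1413] jaw -102.0 tilt [ 0.001 -0.001 -1.   ] t 43.25 F [-0.2  0.1 -1.7] w 0.0516 q1,q6 [0.38 0.98]
shift [0.049 0.003 0.005] turn [-0. -0. -0.] axes y [-0.21 -0.98  0.  ] z [-0.98  0.21 -0.  ]
```

Request:
{"name": "carry_out", "arguments": {"commands": [[[0.02, 0, 0, 0, 0, 0, -1], [0.04, 0, 0, 0, 0, 0, -1], [0.05, 0, 0, 0, 0, 0, -1], [0.052, 0, 0, 0, 0, 0, -1], [0.052, 0, 0, 0, 0, 0, -1]]]}}

```text
time_s: 43.75
eef_pos: [0.5609, 0.0166, 0.1363]
eef_rot: [0.704, -0.074, -0.703, -0.074]
wrist_force: [0.2, -0.2, 0.9]
width: 0.0515
```

Run:
```python
from h import *
go((.5603,.0164,.1364),78)
```

```text
pos [0.5609 0.0166 0.1363] jaw -102.0 tilt [ 0.001 -0.001 -1.   ] t 43.75 F [ 0.2 -0.2  0.9] w 0.0515 q1,q6 [0.38 0.98]
shift [-0.001  0.003  0.005] turn [-0. -0. -0.] axes y [-0.21 -0.98  0.  ] z [-0.98  0.21 -0.  ]
```

Seated. Release, rise well clear, and look.

Request:
{"name": "carry_out", "arguments": {"commands": [[[0, 0, 0, 0, 0, 0, 0.2], [0, 0, 0, 0, 0, 0, 0.4], [0, 0, 0, 0, 0, 0, 1], [0, 0, 0, 0, 0, 0, 1], [0, 0, 0, 0, 0, 0, 1]]]}}

```text
time_s: 44.25
eef_pos: [0.561, 0.0166, 0.1364]
eef_rot: [0.704, -0.074, -0.703, -0.074]
wrist_force: [0.1, 0.6, -0.8]
width: 0.0792
```

Request:
{"name": "carry_out", "arguments": {"commands": [[[-0.1, 0, 0, 0, 0, 0, 1], [-0.4, 0, 0, 0, 0, 0, 1], [-0.8, 0, 0, 0, 0, 0, 1], [-1, 0, 0, 0, 0, 0, 1]]]}}

```text
time_s: 44.65
eef_pos: [0.562, 0.0168, 0.2405]
eef_rot: [0.705, -0.074, -0.701, -0.074]
wrist_force: [-0.2, -0.5, 0.0]
width: 0.0877
```

Request:
{"name": "carry_out", "arguments": {"commands": [[[-0.2, -0.4, 0, 0, 0, 0, 1], [-0.3, -0.8, 0, 0, 0, 0, 1], [-0.3, -1, 0, 0, 0, 0, 1], [-0.3, -1, 0, 0, 0, 0, 1]]]}}

```text
time_s: 45.05
eef_pos: [0.5829, 0.1169, 0.271]
eef_rot: [0.706, -0.073, -0.701, -0.073]
wrist_force: [0.7, -1.5, -0.9]
width: 0.0876
```

Request:
{"name": "carry_out", "arguments": {"commands": [[[0, -0.4, 0, 0, 0, 0, 1], [0, -0.8, 0, 0, 0, 0, 1], [0, -1, 0, 0, 0, 0, 1], [0, -1, 0, 0, 0, 0, 1], [0, -1, 0, 0, 0, 0, 1]]]}}

```text
time_s: 45.55
eef_pos: [0.603, 0.2143, 0.2705]
eef_rot: [0.705, -0.073, -0.702, -0.073]
wrist_force: [0.7, -0.7, 0.0]
width: 0.0874
```

Run:
```python
from h import *
s=capture('scene'); t=capture('top'); cv2.imwrite('pics/s18.png',s); cv2.imwrite('pics/t18.png',t); print(status.state()['time_s'],status.state()['width'])
```

```text
45.65 0.08763929162449191
```

View pics/s18.png

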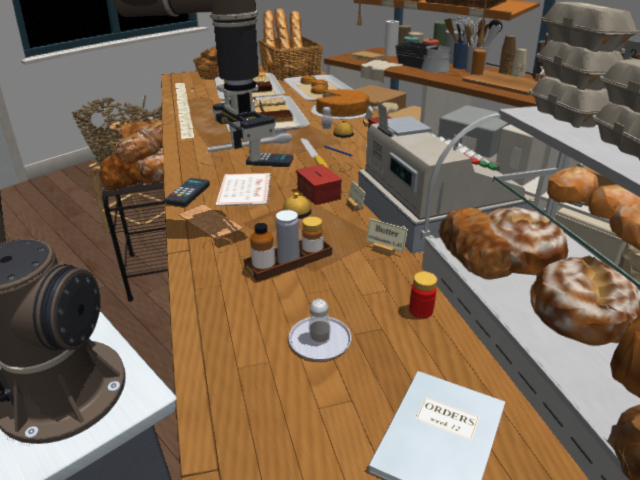

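View pics/t18.png

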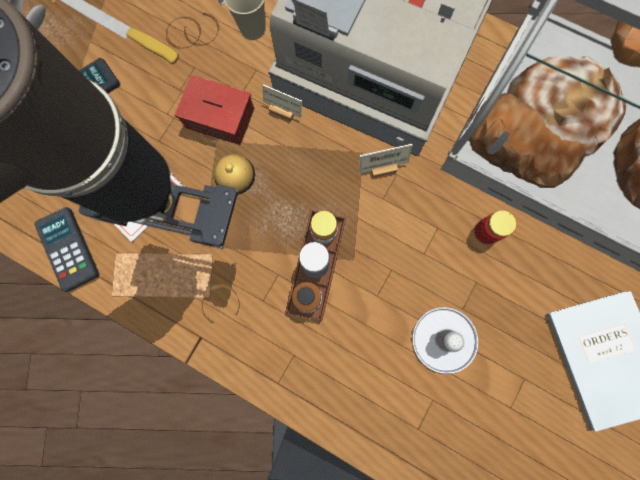

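The final views show everything upright and in place. In the top view the bottle is in front (306,297), the tin in the middle (315,260) and the jar at the back (323,226). The shaker is on the tray (451,341), the mat is clear, and the bell (234,173) and card (385,160) are at their starting pixels.

```bash
python3 -c "
from station import robot
print(robot.close_job())"
```

```text
the job is handed in; nothing more can be done
None
```

The job is done as asked and handed in at about 46 s on the robot's clock.

**Order of work:**
1. The tin, then the bottle, went onto the cork mat.
2. The shaker went onto the steel tray.
3. The amber honey jar went into the back pocket while both still waited on the mat.
4. The bottle went back to the front pocket, then the tin to the middle one.

**Last checks:** The final top and scene pictures show all four things upright in their places and the mat clear. The bell, price card and red jar are at the same pixels as at the start. The gripper was open and touching nothing. The largest wrist force I read after any move was about 6 N.

**What disagreed:**
- **Shaker width:** it measured about 39–40 mm between the pads instead of the stated 44, because it tapers. I regripped it about 5 mm lower, and it held.
- **Back pocket position:** the cameras differed by several millimetres. Part of that was my misreading of the wall's outer face as its top edge. I settled it from the wrist view before lowering the jar, which went in without touching the walls.

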